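# Refit the LED gear tray of a caged bulkhead lamp

### The job

Swing the wire guard of the bulkhead lamp open until it rests on its stop and leave it open, so that the LED gear tray from the blue rack can go in. Fit the tray in the lamp's body with its LED side up: tongues under the two lugs, the other edge pressed down under the spring clip, lying flat and fully home. Leave the jar, the screwdriver and the glass shade where they are.

Things in the scene. Friction and masses are not known exactly. Their poses are not given: they have to be found in the camera images.
- lamp: Black bulkhead lamp fixed on its back on a wooden board 175 x 225 x 12 mm. Origin: centre of the board's underside, on the bench; x points to the far long side with the guard's hinge and the lugs, y along the lamp, z up. It is an open tub, inside x -56 to 58, y -86 to 86, floor z 18, rim z 62 mm, walls 6 thick. Four bosses carry the tray: tops z 47, x -47 to -33 and 8 to 22, y +-60, 16 wide.
- lamp_lugs (a point): Midpoint between the inner edges of the two steel lugs on the lamp's far inner wall, level with their undersides: x 49, z 53 mm in the lamp's frame. The lugs lie at y +-45, are 34 wide (y), reach in 9 mm from the wall and are 4 thick. Below them is free space down to z 18.
- lamp_seat (a point): Where the seated tray's origin lies: x -2, y 0, z 47 mm in the lamp's frame, same axes as the lamp. The tray's x and z axes then match the lamp's, its tongue tips touch the far wall, the plate rests on the bosses 11 mm below the rim, the near edge is under the clip. Side play +-3 mm.
- guard (a joint): Hinge of the lamp's domed wire guard (0.24 kg): 0 closed, grows as the near rail lifts up and away, 1.9 rad (109 degrees) on its stop. Nearly free: it falls shut below about 1.4 rad and falls open by itself beyond about 1.55 rad.
- guard_rail (a point): Middle of the guard's near rail: straight round steel bar 10 mm thick, 172 long, parallel to the lamp's y, 140 mm from the hinge; closed, 72 mm above the bench with 5 mm of air above the rim. Thin wires run from it to the far side over the dome (34 mm above the rail) at y +-30 and +-58; between the middle two it is bare for 55 mm. One wire along y lies 70 mm from the rail.
- guard_hinge (a point): Middle of the guard's hinge line, which is parallel to the lamp's y axis: x 70, z 72 mm in the lamp's frame.
- clip_nose (a point): Tip of the smooth steel spring clip in the middle of the near wall, 26 mm wide: x -47, z 54.2 mm in the lamp's frame, 3 mm over the seated tray's near edge. Its top is a 45 degree ramp rising from the tip to the near wall. Pressing the tray's near edge down with about 5 to 12 N pushes the clip back and the edge snaps under it; unpressed, the edge stays about 10 mm high on the ramp.
- rack: Blue steel parts rack, fixed; base 110 x 200 mm, 8 thick, a front strip 18 high and two leaning uprights (y +-50, 22 wide). Origin under its middle on the bench; -x is its front, z up. The tray stands in it on its tongues, leaning back 30 degrees, LED face towards the rack's front and 30 degrees upward.
- tray: LED gear tray, loose, about 0.3 kg: white plate 96 (x) x 166 (y) x 4 mm, bare aluminium back. Origin: middle of the back; z points out of the LED face, x to the two steel tongues (12 long, 22 wide, 4 thick, at y +-45, tips at x 60). LED face: yellow LEDs and, in the middle, a grey driver cover 46 (x) x 50 (y) mm, rising from z 4 to z 32; it can be gripped across y.
- tray_clip_edge (a point): Middle of the tray's edge away from the tongues, on the back face: x -48, z 0 mm in the tray's frame.
- tray_tongues (a point): Midway between the tongue tips, on the back face: x 60, z 0 mm in the tray's frame.
- jar: Amber glass jar with black cap, 44 mm across, 65 mm tall, upright; origin under its middle. Leave it alone.
- driver: Screwdriver, 170 mm long, up to 30 mm thick, lying along x between lamp and rack. Leave it alone.
- shade: White glass lamp shade, 96 mm across, 85 mm tall, standing beyond the work; origin under its middle. Leave it alone.
There are look-alikes about, which are no part of the job. Leave any orange, pink or red look-alike of the tray alone.

How it is judged (in metres and radians):
On the way:
1. the guard rests open on its stop (value of joint guard above 1.8 rad), for 0.2 s.
At the end, for the whole second after the job is handed in: Guard open past 1.8 rad; tray let go and still, LED face up, level within 0.035 rad; its origin within 5 mm along x (3 mm towards the lugs) and 6 mm along y of lamp_seat, at most 2 mm above it; its clip edge at most 2.5 mm above the seat (value of joint guard above 1.8 rad and x of tray in the frame of lamp_seat between -0.005 and 0.003 m and y of tray in the frame of lamp_seat between -0.006 and 0.006 m and z of tray in the frame of lamp_seat below 0.002 m and z of tray_clip_edge in the frame of lamp_seat below 0.0025 m and angle between tray's own z axis and vertical below 0.035 rad and linear speed of tray below 0.01 m/s); the robot touches nothing.
It fails at once if the jar is shifted more than 20 mm or tipped (distance of jar from where it was at the start of the episode above 0.02 m or angle between jar's own z axis and vertical above 0.3 rad).
It fails at once if the screwdriver is shifted more than 20 mm (distance of driver from where it was at the start of the episode above 0.02 m).
It fails at once if the glass shade is shifted more than 20 mm or tipped (distance of shade from where it was at the start of the episode above 0.02 m or angle between shade's own z axis and vertical above 0.3 rad).
It also fails if it takes over 72 s, if anything falls off the work surface, if the arm or the gripper's body presses on something with over 40 N, if the wrist force passes 120 N, or if a joint passes its speed limit or range.

### The arm

A 6-joint arm with a two-finger parallel gripper is mounted at the origin on the work surface. World frame = base frame: x ahead of the robot, y to its left, z up, the work surface at z = 0. Lengths are in m, angles in degrees, forces in N, time in s.
With the tool pointing down it reaches from about 0.275 to 0.85 m from the base axis. Payload 5.2 kg.
Tool frame: the origin (TCP) lies midway between the tips of the shut fingers; the grasp point (between the pads) lies bot.grip_depth behind it (bot.grip_depth is the distance from the TCP to the grasp point, in m); z points along the fingers, y is the line along which they close (so a half turn about z gives the same grasp; the last joint's range is limited). The gripper opens to 85 mm and grips with 20 to 120 N. Pads are 22 mm wide; open, the fingers measure 114 mm over their backs; the gripper's body (76 mm by 85 mm) begins 54 mm behind the grasp point. The pads swing forward as they close: fully open they stand 13 mm farther back than shut.
Start: joints at [63.782, 14.817, 87.949, -0, 77.235, -11.62], TCP at [0.139, 0.532, 0.202] pointing down, gripper open.
Joint ranges: [-179.93, 179.93], [-52.35, 119.4], [10.71, 147.94], [-69.91, 249.91], [12.55, 155.21], [-178.61, 178.61]. Speed limits (degrees/s): [147.25, 147.25, 180, 180, 180, 180].

### API

Orientations are given as a 3x3 rotation matrix whose columns are the frame's x, y, z axes.
In Python, from cell import bot gives the robot as it stands. The module is installed in compiled form; this text tells all that it offers.
- The arm moves only by the tool step_arm, never from a script. Its argument "deltas" is a list of rows, each a list of 3 entries, a list of its own where there are three numbers: the opening, from 0 (shut) to 1 (fully open), then the shift along the tool's x, y, z in cm, then the turn, a rotation vector about the tool's x, y, z in rad. In form: [[claw, [x, y, z], [rx, ry, rz]], ...]. A call has 1 to 8 rows; each row shifts and turns the commanded pose from where the row before left it, along the tool's axes as they then stand; what a row does not reach is not made up. A row lasts 1/8 s, in which the tool goes at most 62.5 mm and 10.7 degrees, less where a joint would pass 70% of its speed; a pose out of reach is approached as far as the arm can. A call is refused whole if a number of a shift passes 6.25 or a number of a turn 0.188, either way. A call with a gripper value outside its range is refused whole. The fingers move at their own pace and stop on an object; "force" is the grip in N (left out, the last holds). Time passes only in rows, so rows that do not move let the fingers close. It gives the time, the measured TCP pose, the force, the opening and the grip force at its end, in the units of the state.
- bot.sense(): the state, without advancing time (a new reading comes with each control period).
- bot.grab_frame(name): name is "side" or "top" or "wrist"; returns a dict with "color" (420x560x3 uint8, red, green, blue), "fov_y" (degrees; the focal length in pixels is half the picture's height over the tangent of half this angle, whatever the lens; pixels are square), "cx", "cy" (the principal point, pixels), "R" (3x3) and "t" (3): a world point X has camera coordinates R X + t. Camera axes: x right, y down, z forward; pixel columns grow to the right and rows downward; lengths in m; the calibration is good to about 2 mm. A picture is of the moment at which its call begins. There is no depth.
- bot.job_done(): hands the job in; it is judged then, once.
The state is a dict: "time": time; "qpos": joint angles; "dq": joint speeds; "effort": joint torques, N m; "position": TCP position; "tool_rot": TCP orientation; "contact_force": force on the tool from outside, world axes, zero at the start; "ft_torque": the same for the moment, N m; "grip_width": finger opening in m; "finger_force": force on a finger pad.
Only numpy, scipy, OpenCV 4.12 (cv2) and the standard library are available. Lean on these libraries where they do the work, as an engineer would, in place of code of your own. Each camera call takes 0.05 s, during which the arm holds its last target. There are 200 camera calls.

## Working session

There is one attempt and no reset: what is moved stays moved. The work goes in short steps, Python scripts to look and compute and a tool call to move; the robot and the scene stay as the last step left them, time stands still between calls to the robot, and variables do not carry over. Pictures are saved under pics/ and viewed, at most 10 in all, crops included, and the job is handed in when it is done.

Besides the shell and the picture viewer there is one more tool, called after ">>>" as a command line: name --argument value ..., lists and objects as JSON in quotes. step_arm: Moves the arm, as the interface text tells. Its arguments: {"type":"object","properties":{"deltas":{"type":"array"},"force":{"type":"number"}},"required":["deltas"]}

```bash
mkdir -p pics; cat > h.py <<'E'
import numpy as np,cv2,json
from cell import bot
def snap(n,f):
    d=bot.grab_frame(n); cv2.imwrite(f'pics/{f}.png',cv2.cvtColor(d['color'],cv2.COLOR_RGB2BGR))
    np.savez(f'pics/{f}.npz',**{k:np.array(d[k]) for k in('color','fov_y','cx','cy','R','t')}); return d
def load(f): return np.load(f'pics/{f}.npz')
def proj(d,X):
    X=np.atleast_2d(X); c=X@d['R'].T+d['t']; fl=210/np.tan(np.radians(float(d['fov_y'])/2))
    return np.c_[fl*c[:,0]/c[:,2]+float(d['cx']),fl*c[:,1]/c[:,2]+float(d['cy'])]
def onz(d,u,v,z):
    fl=210/np.tan(np.radians(float(d['fov_y'])/2))
    r=d['R'].T@np.array([(u-float(d['cx']))/fl,(v-float(d['cy']))/fl,1]); o=-d['R'].T@d['t']
    return o+r*(z-o[2])/r[2]
E
python3 - <<'E'
from h import *
for n in('top','side','wrist'):
    d=snap(n,n+'0'); print(n,d['fov_y'],d['cx'],d['cy'],(-d['R'].T@d['t']).round(3))
a=[cv2.imread(f'pics/{n}0.png') for n in('top','side')]
print(bot.sense(),bot.grip_depth)
E
```

```text
top 42.842911491867845 289.7543038000083 218.2025256768009 [0.369 0.071 1.228]
side 47.36132701165196 278.49757117700733 206.66889945893408 [ 0.122 -0.56   0.827]
wrist 59.04578684494558 281.05137662102453 207.2136650860327 [0.068 0.551 0.374]
{'time': 0.15, 'qpos': array([ 6.37834797e+01,  1.48497633e+01,  8.79946682e+01,  4.07009760e-04,
        7.72324879e+01, -1.16197510e+01]), 'dq': array([-0.02202469, -0.07972104, -0.16526302, -0.06297508,  0.05813078,
       -0.07416461]), 'effort': array([ 1.54897178e-03, -4.46387315e+01, -2.90819478e+01, -3.23803697e-04,
        8.16189742e-03, -1.02743047e-05]), 'position': array([0.13839936, 0.53187839, 0.20167883]), 'tool_rot': array([[-9.67722903e-01,  2.52015921e-01, -5.99283097e-04],
       [ 2.52016481e-01,  9.67722197e-01, -1.20133553e-03],
       [ 2.77183875e-04, -1.31358912e-03, -9.99999099e-01]]), 'contact_force': array([ 0.80929572, -0.19163901, -0.33343405]), 'ft_torque': array([ 0.00227453, -0.03120153, -0.05957044]), 'finger_force': 0.0, 'grip_width': 0.08558916217971156} 0.0187
```

View pics/top0.png

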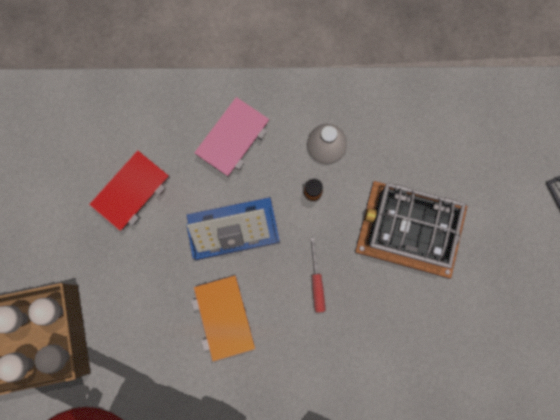

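View pics/side0.png

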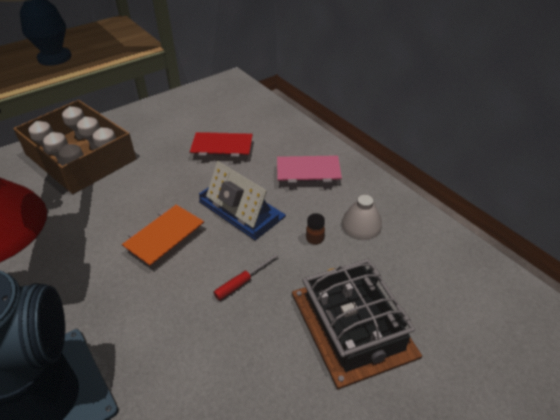

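The top view shows the lamp (board about (358–466, 183–274)), the rack with the tray (187–278, 198–259), the driver between them, the jar at (313,188) and the shade at (328,140). The side view shows the same objects. Next I'll enlarge the lamp and rack.

```bash
python3 - <<'E'
from h import *
def crop(f,x,y,w,h,s):
    return cv2.resize(cv2.imread(f'pics/{f}0.png')[y:y+h,x:x+w],None,fx=s,fy=s,interpolation=cv2.INTER_CUBIC)
A=crop('top',350,175,130,100,3); B=crop('top',175,185,130,100,3)
C=crop('side',290,255,130,133,3); D=crop('side',180,150,130,100,3)
C=crop('side',290,255,130,100,3)
m=np.vstack([np.hstack([A,B]),np.hstack([C,D])]); m=cv2.convertScaleAbs(m,alpha=1.5); print(m.shape); cv2.imwrite('pics/m0.png',m)
E
```

```text
(600, 780, 3)
```

View pics/m0.png

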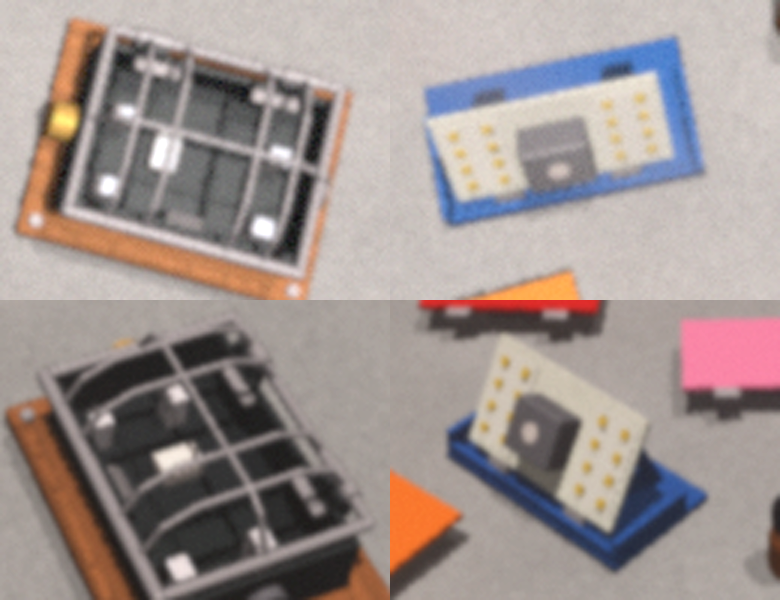

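```bash
cat > fit.py <<'E'
from h import *
from scipy.optimize import least_squares
T,S=load('top0'),load('side0')
def rz(a): return np.array([[np.cos(a),-np.sin(a),0],[np.sin(a),np.cos(a),0],[0,0,1]])
def fit(pts,z,B,x0,nm):
    # pts: (cam,u,v,X)
    def res(p):
        out=[]
        for d,u,v,X in pts: out.append((proj(d,rz(p[2])@B@np.array(X)/1+np.array([p[0],p[1],z]))[0]-[u,v]))
        return np.array(out)
    r=least_squares(lambda p:res(p).ravel(),x0,loss='soft_l1',f_scale=1.5); print(nm,r.x.round(4),'yawdeg',np.degrees(r.x[2]).round(2)); print(res(r.x).round(1).tolist()); return r.x
t=lambda u,v,X,ox=0:(T,u/3+(350 if ox==0 else 175),v/3+(175 if ox==0 else 185),np.array(X)/1e3)
s=lambda u,v,X,ox=0:(S,u/3+(290 if ox==0 else 180),v/3+(255 if ox==0 else 150),np.array(X)/1e3)
L=[t(68,211,(-70,86,72)),t(300,272,(-70,-86,72)),t(125,111,(15,60,47)),t(108,186,(-40,60,47)),t(281,154,(15,-60,47)),t(263,228,(-40,-60,47)),
t(70,20,(87.5,112.5,12)),t(18,232,(-87.5,112.5,12)),
s(45,72,(-70,86,72)),s(158,292,(-70,-86,72)),s(103,121,(-40,60,47)),s(180,268,(-40,-60,47)),s(177,93,(15,60,47)),s(262,237,(15,-60,47))]
c,q=.5,np.sqrt(.75)
I=np.eye(3); TB=np.array([[-c,0,-q],[0,-1,0],[-q,0,c]])
a=onz(T,415,228,.05)
P=fit(L,0,I,[a[0],a[1],-.3],'lamp')
b=onz(T,232,228,.05)
R=[t(37,88,(55,100,8),1),t(288,38,(55,-100,8),1),t(57,222,(-55,100,0),1),t(313,170,(-55,-100,8),1)]
fit(R,0,I,[b[0],b[1],.2],'rack')
Y=[t(38,120,(-48,-83,4),1),t(265,72,(-48,83,4),1),t(72,202,(48,-83,4),1),t(283,158,(48,83,4),1),
t(135,160,(-23,-25,32),1),t(202,149,(-23,25,32),1),t(206,186,(23,25,32),1),t(140,194,(23,-25,32),1),
s(115,33,(-48,-83,4),1),s(258,120,(-48,83,4),1),s(217,228,(48,83,4),1),s(78,155,(48,-83,4),1)]
fit(Y,.060,TB,[b[0],b[1],.2],'tray')
for n,u,v,z in(('jar',313,184,.065),('drvA',312,240,.01),('drvB',320,311,.01),('shade',328,134,.085)): print(n,onz(T,u,v,z).round(3))
E
python3 fit.py
```

```text
lamp [ 0.5458 -0.2128 -0.2734] yawdeg -15.67
[[-0.2, -0.7], [-0.2, -0.0], [-0.5, 0.6], [-0.7, -0.9], [-0.3, 0.3], [0.3, -0.7], [0.4, -1.8], [-0.7, -0.3], [-0.5, 1.7], [0.4, 2.8], [-1.1, -1.3], [0.5, 0.3], [-0.8, 0.0], [0.1, 1.1]]
rack [0.5497 0.1996 0.1863] yawdeg 10.68
[[-1.2, -1.4], [0.0, -0.9], [0.4, 0.9], [0.6, 1.3]]
tray [0.5366 0.2001 0.1999] yawdeg 11.45
[[-0.1, 0.9], [0.9, 1.2], [-0.8, -0.4], [0.7, -0.6], [-1.9, -0.7], [-1.2, -1.8], [1.0, -1.5], [0.7, 0.5], [-1.7, 0.5], [-0.3, 1.3], [0.4, 2.0], [-0.2, -5.2]]
jar [0.639 0.016 0.065]
drvA [0.52  0.017 0.01 ]
drvB [0.36  0.002 0.01 ]
shade [ 0.748 -0.018  0.085]
```

```bash
cat > plan.py <<'E'
from h import *
from scipy.spatial.transform import Rotation as Ro, Slerp
from fit import rz
LP=np.array([.5458,-.2128,0]); LY=-.2734; LR=rz(LY)
def lw(x,y,z): return LP+LR@np.array([x,y,z])/1e3
def dirs(y,z): return np.c_[np.cross(y,z),y,z]
def rows(wps,p=None,R=None,claw=1):
    """wps: list of (pos,R,n)"""
    if p is None: s=bot.sense(); p,R=s['position'],s['tool_rot']
    for P,Q,n in wps:
        sl=Slerp([0,1],Ro.from_matrix([R,Q])); p0=p; R0=R
        for i in range(1,n+1):
            Rn=sl(i/n).as_matrix(); pn=p0+(P-p0)*i/n
            d=R.T@(pn-p)*100; r=Ro.from_matrix(R.T@Rn).as_rotvec()
            print([claw,d.round(2).tolist(),r.round(3).tolist()]); p,R=pn,Rn
        print('--')
    return p,R
def state():
    s=bot.sense(); print('t',round(s['time'],2),'pos',s['position'].round(4),'lamp',(LR.T@(s['position']-LP)*1e3).round(1),'F',s['contact_force'].round(1),'w',round(s['grip_width'],4),'ff',round(s['finger_force'],1),'q',s['qpos'].round(1)); return s
E
sed -i 's/^a=onz/if __name__!="__main__": fit=lambda *a:None\na=onz/; s/^for n,u/if __name__=="__main__":\n  for n,u/' fit.py
python3 - <<'E'
from plan import *
G=dirs(LR@[1,0,0],np.array([0,0,-1.]))
rows([(lw(-70,0,190),G,15),(lw(-70,0,66),G,4)],claw=.5)
E
```

```text
[0.5, [-3.41, -4.11, 0.08], [-0.0, 0.0, 0.106]]
[0.5, [-3.83, -3.73, 0.08], [-0.0, 0.0, 0.106]]
[0.5, [-4.2, -3.3, 0.08], [-0.0, 0.0, 0.106]]
[0.5, [-4.53, -2.84, 0.08], [-0.0, 0.0, 0.106]]
[0.5, [-4.8, -2.34, 0.08], [-0.0, 0.0, 0.106]]
[0.5, [-5.02, -1.82, 0.08], [-0.0, 0.0, 0.106]]
[0.5, [-5.19, -1.28, 0.08], [-0.0, 0.0, 0.106]]
[0.5, [-5.29, -0.73, 0.08], [-0.0, 0.0, 0.106]]
[0.5, [-5.34, -0.16, 0.08], [-0.0, 0.0, 0.106]]
[0.5, [-5.33, 0.4, 0.08], [-0.0, 0.0, 0.106]]
[0.5, [-5.26, 0.97, 0.08], [-0.0, 0.0, 0.106]]
[0.5, [-5.12, 1.52, 0.08], [-0.0, 0.0, 0.106]]
[0.5, [-4.93, 2.05, 0.08], [-0.0, 0.0, 0.106]]
[0.5, [-4.69, 2.56, 0.08], [-0.0, 0.0, 0.106]]
[0.5, [-4.39, 3.04, 0.08], [-0.0, 0.0, 0.106]]
--
[0.5, [-0.0, -0.0, 3.1], [0.0, -0.0, -0.0]]
[0.5, [-0.0, 0.0, 3.1], [0.0, -0.0, -0.0]]
[0.5, [-0.0, 0.0, 3.1], [0.0, -0.0, 0.0]]
[0.5, [-0.0, -0.0, 3.1], [0.0, -0.0, -0.0]]
--
```

>>> step_arm --deltas '[[0.5,[-3.4,-4.1,0.1],[0,0,0.106]],[0.5,[-3.8,-3.7,0.1],[0,0,0.106]],[0.5,[-4.2,-3.3,0.1],[0,0,0.106]],[0.5,[-4.5,-2.8,0.1],[0,0,0.106]],[0.5,[-4.8,-2.3,0.1],[0,0,0.106]],[0.5,[-5.0,-1.8,0.1],[0,0,0.106]],[0.5,[-5.2,-1.3,0.1],[0,0,0.106]],[0.5,[-5.3,-0.7,0.1],[0,0,0.106]]]'

```text
time: 1.15
position: [0.3204, 0.1451, 0.1944]
tool_rot: [[-0.448, 0.894, 0.001], [0.894, 0.448, 0.0], [-0.0, 0.001, -1.0]]
contact_force: [0.8, 0.9, 0.4]
grip_width: 0.0427
finger_force: 0.0
```

>>> step_arm --deltas '[[0.5,[-5.3,-0.2,0],[0,0,0.106]],[0.5,[-5.3,0.4,0],[0,0,0.106]],[0.5,[-5.3,1.0,0],[0,0,0.106]],[0.5,[-5.1,1.5,0],[0,0,0.106]],[0.5,[-4.9,2.0,0],[0,0,0.106]],[0.5,[-4.7,2.6,0],[0,0,0.106]],[0.5,[-4.4,3.0,0],[0,0,0.106]],[0.5,[0,0,0],[0,0,0]]]'

```text
time: 2.15
position: [0.4785, -0.195, 0.1935]
tool_rot: [[0.275, 0.962, -0.0], [0.962, -0.275, -0.0], [-0.001, -0.0, -1.0]]
contact_force: [-0.2, 0.8, 0.4]
grip_width: 0.0428
finger_force: 0.0
```

```bash
python3 - <<'E'
from plan import *
state(); G=dirs(LR@[1,0,0],np.array([0,0,-1.]))
rows([(lw(-70,0,66),G,4)],claw=.5)
snap('wrist','w1')
im=cv2.imread('pics/w1.png'); cv2.imwrite('pics/w1.png',cv2.convertScaleAbs(im,alpha=1.5))
d=load('w1'); print(proj(d,np.array([lw(-70,0,72),lw(-70,86,72),lw(-70,-86,72),lw(-40,60,47)])).round(0))
E
```

```text
t 2.15 pos [ 0.4785 -0.195   0.1935] lamp [-69.6  -1.  193.5] F [-0.2  0.8  0.4] w 0.0428 ff 0.0 q [-34.5  11.8  93.2  -0.   75.  -18.6]
[0.5, [0.03, -0.01, 3.19], [-0.0, 0.0, -0.001]]
[0.5, [0.03, -0.01, 3.19], [-0.0, 0.0, -0.001]]
[0.5, [0.03, -0.01, 3.19], [-0.0, 0.0, -0.001]]
[0.5, [0.03, -0.01, 3.19], [-0.0, 0.0, -0.001]]
--
[[281. 189.]
 [281.  77.]
 [282. 284.]
 [317. 112.]]
```

View pics/w1.png

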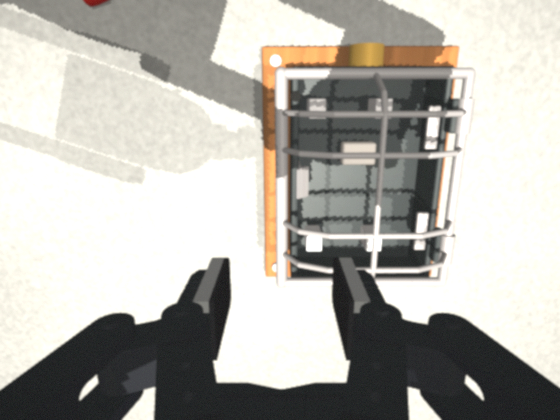

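The wrist view shows the rail at column 282, rows 71–281, where I predicted column 281, rows 77–284. The lamp pose is good, so I'll descend and grip.

>>> step_arm --deltas '[[0.5,[0.1,0,3.2],[0,0,0]],[0.5,[0,0,3.2],[0,0,0]],[0.5,[0,0,3.2],[0,0,0]],[0.5,[0,0,3.1],[0,0,0]],[0,[0,0,0],[0,0,0]],[0,[0,0,0],[0,0,0]],[0,[0,0,0],[0,0,0]],[0,[0,0,0],[0,0,0]]]' --force 40

```text
time: 3.2
position: [0.4785, -0.191, 0.0685]
tool_rot: [[0.27, 0.963, 0.002], [0.963, -0.27, -0.001], [-0.001, 0.002, -1.0]]
contact_force: [-0.6, 0.4, 0.6]
grip_width: -0.0001
finger_force: 0.0
```

```bash
python3 - <<'E'
from plan import *
s=state(); R=s['tool_rot']; off=s['position']-lw(-70,0,72)
w=[]; N=16
for i in range(1,N+1):
    th=1.8*i/N
    w.append((lw(70-140*np.cos(th),0,72+140*np.sin(th))+off,R,1))
print(off.round(4)); rows(w,s['position'],R,claw=0)
E
```

```text
t 3.2 pos [ 0.4785 -0.191   0.0685] lamp [-70.7   2.8  68.5] F [-0.6  0.4  0.6] w -0.0001 ff 0.0 q [-34.2  18.8 103.    0.   58.  -18.5]
[ 0.0001  0.0029 -0.0035]
[0, [-0.0, 0.09, -1.57], [-0.0, 0.0, -0.0]]
--
[0, [-0.0, 0.27, -1.55], [0.0, 0.0, -0.0]]
--
[0, [-0.0, 0.44, -1.51], [0.0, -0.0, 0.0]]
--
[0, [-0.0, 0.61, -1.45], [-0.0, 0.0, -0.0]]
--
[0, [-0.0, 0.77, -1.38], [0.0, 0.0, -0.0]]
--
[0, [-0.0, 0.92, -1.28], [0.0, -0.0, 0.0]]
--
[0, [-0.0, 1.05, -1.17], [-0.0, 0.0, -0.0]]
--
[0, [-0.0, 1.18, -1.04], [0.0, 0.0, -0.0]]
--
[0, [-0.0, 1.29, -0.91], [0.0, -0.0, 0.0]]
--
[0, [0.0, 1.38, -0.75], [-0.0, 0.0, -0.0]]
--
[0, [0.0, 1.46, -0.59], [0.0, 0.0, -0.0]]
--
[0, [0.0, 1.52, -0.43], [0.0, -0.0, 0.0]]
--
[0, [0.0, 1.55, -0.25], [-0.0, 0.0, -0.0]]
--
[0, [0.0, 1.57, -0.08], [0.0, 0.0, -0.0]]
--
[0, [0.0, 1.57, 0.1], [0.0, -0.0, 0.0]]
--
[0, [0.0, 1.55, 0.27], [-0.0, 0.0, -0.0]]
--
```

```bash
python3 - <<'E'
from plan import *
s=state(); c=np.sqrt(.5)
G=dirs(LR@[c,0,c],LR@[c,0,-c]); up=lw(-70,0,110)
p,R=rows([(up,s['tool_rot'],2)],claw=0)
rows([(lw(-107,0,109),G,5),(lw(-61.5,0,63.5),G,3)],p,R,claw=.5)
E
```

```text
t 3.2 pos [ 0.4785 -0.191   0.0685] lamp [-70.7   2.8  68.5] F [-0.6  0.4  0.6] w -0.0001 ff 0.0 q [-34.2  18.8 103.    0.   58.  -18.5]
[0, [-0.14, 0.04, -2.08], [-0.0, 0.0, -0.0]]
[0, [-0.14, 0.04, -2.08], [0.0, 0.0, 0.0]]
--
[0.5, [-0.0, -0.74, 0.02], [-0.157, 0.0, -0.0]]
[0.5, [-0.0, -0.73, -0.1], [-0.157, 0.0, -0.0]]
[0.5, [-0.0, -0.71, -0.21], [-0.157, 0.0, -0.0]]
[0.5, [-0.0, -0.67, -0.32], [-0.157, 0.0, -0.0]]
[0.5, [-0.0, -0.61, -0.42], [-0.157, 0.0, -0.0]]
--
[0.5, [-0.0, 0.0, 2.14], [0.0, 0.0, -0.0]]
[0.5, [0.0, -0.0, 2.14], [0.0, -0.0, -0.0]]
[0.5, [-0.0, 0.0, 2.14], [0.0, -0.0, -0.0]]
--
```

>>> step_arm --deltas '[[0,[-0.15,0,-2.1],[0,0,0]],[0,[-0.15,0,-2.1],[0,0,0]],[0.5,[0,-0.7,0],[-0.157,0,0]],[0.5,[0,-0.7,-0.1],[-0.157,0,0]],[0.5,[0,-0.7,-0.2],[-0.157,0,0]],[0.5,[0,-0.7,-0.3],[-0.157,0,0]],[0.5,[0,-0.6,-0.4],[-0.157,0,0]],[0.5,[0,0,0],[0,0,0]]]'

```text
time: 4.2
position: [0.4539, -0.1735, 0.106]
tool_rot: [[0.245, 0.79, 0.562], [0.969, -0.222, -0.111], [0.037, 0.572, -0.819]]
contact_force: [0.1, -0.3, -0.8]
grip_width: 0.0428
finger_force: 0.0
```

```bash
python3 - <<'E'
from plan import *
s=state(); print(s['tool_rot'].round(3)); c=np.sqrt(.5)
G=dirs(LR@[c,0,c],LR@[c,0,-c])
rows([(lw(-61.5,0,63.5),G,4)],claw=.5)
snap('side','s2');im=cv2.imread('pics/s2.png')[190:400,230:510]; cv2.imwrite('pics/s2.png',cv2.resize(cv2.convertScaleAbs(im,alpha=1.5),None,fx=2.5,fy=2.5))
print((proj(load('s2'),np.array([lw(-70,86,72),lw(-70,-86,72)]))-[230,190])*2.5)
E
```

```text
t 4.2 pos [ 0.4539 -0.1735  0.106 ] lamp [-99.1  13.  106. ] F [ 0.1 -0.3 -0.8] w 0.0428 ff 0.0 q [-52.8  -2.2 135.5  51.5  29.1 -80.1]
[[ 0.245  0.79   0.562]
 [ 0.969 -0.222 -0.111]
 [ 0.037  0.572 -0.819]]
[0.5, [-0.39, 0.16, 1.39], [-0.044, -0.011, -0.001]]
[0.5, [-0.37, 0.1, 1.4], [-0.044, -0.011, -0.001]]
[0.5, [-0.36, 0.04, 1.41], [-0.044, -0.011, -0.001]]
[0.5, [-0.34, -0.02, 1.41], [-0.044, -0.011, -0.001]]
--
[[186.28281914 226.83177851]
 [282.57287836 412.71058593]]
```

View pics/s2.png

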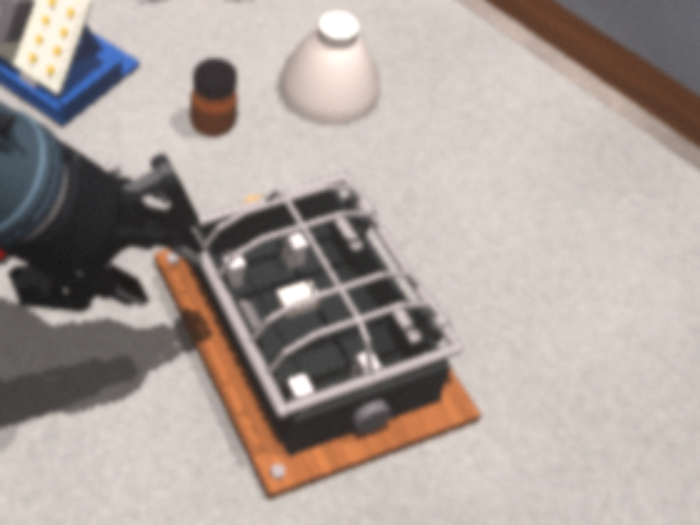

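The picture shows the guard still closed, with the gripper on the near side of the lamp at (200,230). The wrist is close to its joint limit at this tilt, so I'll use a smaller tilt in the arm's plane.

```bash
cat >> plan.py <<'E'
def gpose(tilt,head):
    t=np.radians(tilt); z=rz(np.radians(head))@np.array([np.sin(t),0,-np.cos(t)]); y=np.cross(LR@[0,1.,0],z); y=y/np.linalg.norm(y)
    if y@(LR@[1,0,0])<0:y=-y
    return dirs(y,z)
E
python3 - <<'E'
from plan import *
G=gpose(27,-32); z=G[:,2]; rail=lw(-70,0,72)
p,R=rows([(rail-z*.06,G,5),(rail+z*.0115,G,3)],claw=.5)
print(LR.T@G)
E
```

```text
[0.5, [-0.08, 0.25, -0.29], [0.031, -0.034, -0.001]]
[0.5, [-0.09, 0.24, -0.3], [0.031, -0.034, -0.001]]
[0.5, [-0.1, 0.23, -0.3], [0.031, -0.034, -0.001]]
[0.5, [-0.11, 0.22, -0.3], [0.031, -0.034, -0.001]]
[0.5, [-0.12, 0.21, -0.31], [0.031, -0.034, -0.001]]
--
[0.5, [-0.0, -0.0, 2.38], [0.0, 0.0, 0.0]]
[0.5, [0.0, -0.0, 2.38], [0.0, 0.0, 0.0]]
[0.5, [-0.0, -0.0, 2.38], [-0.0, 0.0, 0.0]]
--
[[ 5.60884772e-02  8.98360238e-01  4.35663822e-01]
 [ 9.91814293e-01  4.56921400e-18 -1.27688714e-01]
 [-1.14710464e-01  4.39259472e-01 -8.91006524e-01]]
```

>>> step_arm --deltas '[[0.5,[-0.1,0.25,-0.3],[0.031,-0.034,0]],[0.5,[-0.1,0.25,-0.3],[0.031,-0.034,0]],[0.5,[-0.1,0.25,-0.3],[0.031,-0.034,0]],[0.5,[-0.1,0.2,-0.3],[0.031,-0.034,0]],[0.5,[-0.1,0.2,-0.3],[0.031,-0.034,0]],[0.5,[0,0,0],[0,0,0]]]'

```text
time: 5.0
position: [0.4581, -0.1796, 0.1272]
tool_rot: [[0.322, 0.863, 0.389], [0.94, -0.242, -0.24], [-0.113, 0.443, -0.89]]
contact_force: [0.9, -0.4, -1.1]
grip_width: 0.0427
finger_force: 0.0
```

```bash
python3 - <<'E'
from plan import *
state(); G=gpose(27,-32); z=G[:,2]; rail=lw(-70,0,72)
rows([(rail+z*.0115,G,4)],claw=.5)
E
```

```text
t 5.0 pos [ 0.4581 -0.1796  0.1272] lamp [-93.4   8.3 127.2] F [ 0.9 -0.4 -1.1] w 0.0427 ff 0.0 q [-36.   -1.9 125.9   4.   29.  -21.7]
[0.5, [-0.02, -0.09, 1.8], [0.001, -0.0, -0.0]]
[0.5, [-0.02, -0.09, 1.8], [0.001, -0.0, -0.0]]
[0.5, [-0.02, -0.08, 1.8], [0.001, -0.0, -0.0]]
[0.5, [-0.02, -0.08, 1.8], [0.001, -0.0, -0.0]]
--
```

>>> step_arm --deltas '[[0.5,[0,-0.1,1.8],[0,0,0]],[0.5,[0,-0.1,1.8],[0,0,0]],[0.5,[0,-0.1,1.8],[0,0,0]],[0.5,[0,0,1.8],[0,0,0]],[0.5,[0,0,0],[0,0,0]],[0.1,[0,0,0],[0,0,0]],[0,[0,0,0],[0,0,0]],[0,[0,0,0],[0,0,0]]]' --force 40

```text
time: 6.0
position: [0.4812, -0.1955, 0.0605]
tool_rot: [[0.324, 0.863, 0.387], [0.94, -0.245, -0.239], [-0.111, 0.441, -0.891]]
contact_force: [0.7, 0.6, -0.1]
grip_width: 0.0001
finger_force: 0.0
```

```bash
python3 - <<'E'
from plan import *
s=state(); R=s['tool_rot']; off=s['position']-lw(-70,0,72)
print(off.round(4)); z0=R[:,2]
w=[]; N=16
V=dirs(LR@[1,0,0],np.array([0,0,-1.]))
for i in range(1,N+1):
    th=1.82*i/N
    w.append((lw(70-140*np.cos(th),0,72+140*np.sin(th))+off,R,1))
rows(w,s['position'],R,claw=0)
E
```

```text
t 6.0 pos [ 0.4812 -0.1955  0.0605] lamp [-66.9  -0.7  60.5] F [ 0.7  0.6 -0.1] w 0.0001 ff 0.0 q [-35.9   8.4 127.6   6.6  17.1 -24.2]
[ 0.0028 -0.0016 -0.0115]
[0, [-0.17, 0.78, -1.38], [0.0, -0.0, 0.0]]
--
[0, [-0.16, 0.93, -1.28], [0.0, 0.0, 0.0]]
--
[0, [-0.14, 1.07, -1.17], [0.0, 0.0, 0.0]]
--
[0, [-0.13, 1.2, -1.04], [0.0, 0.0, 0.0]]
--
[0, [-0.11, 1.31, -0.9], [0.0, 0.0, 0.0]]
--
[0, [-0.09, 1.41, -0.74], [0.0, 0.0, 0.0]]
--
[0, [-0.07, 1.48, -0.58], [0.0, 0.0, 0.0]]
--
[0, [-0.05, 1.54, -0.41], [0.0, 0.0, 0.0]]
--
[0, [-0.02, 1.57, -0.23], [0.0, 0.0, 0.0]]
--
[0, [-0.0, 1.59, -0.05], [0.0, 0.0, 0.0]]
--
[0, [0.02, 1.59, 0.13], [0.0, 0.0, 0.0]]
--
[0, [0.04, 1.56, 0.3], [0.0, 0.0, 0.0]]
--
[0, [0.06, 1.52, 0.48], [0.0, 0.0, 0.0]]
--
[0, [0.09, 1.45, 0.65], [0.0, 0.0, 0.0]]
--
[0, [0.11, 1.37, 0.8], [0.0, 0.0, 0.0]]
--
[0, [0.12, 1.27, 0.95], [0.0, 0.0, 0.0]]
--
```

```bash
python3 - <<'E'
from plan import *
snap('wrist','w3'); snap('side','s3')
A=cv2.resize(cv2.convertScaleAbs(cv2.imread('pics/w3.png'),alpha=1.2),(400,300))
B=cv2.convertScaleAbs(cv2.imread('pics/s3.png')[240:390,270:430],alpha=1.5); B=cv2.resize(B,(640,600),interpolation=cv2.INTER_CUBIC)
C=np.zeros((600,800,3),np.uint8); C[:300,:400]=A; C[:,400:]=B[:,0:400]; cv2.imwrite('pics/c3.png',C)
E
```

```text
(no output)
```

View pics/c3.png

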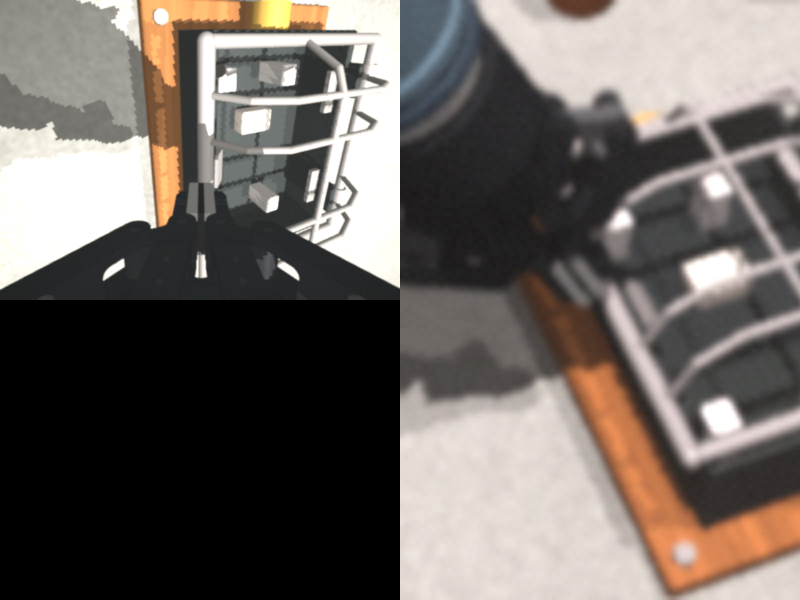

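```bash
python3 - <<'E'
from plan import *
s=bot.sense(); p=s['position']; R=s['tool_rot']
P=np.array([p,p-R[:,2]*.0187,lw(-70,0,72),lw(-70,30,72),lw(-70,-30,72),lw(-70,86,72)])
print((proj(load('w3'),P)*400/560).round(0).tolist()); print(((proj(load('s3'),P)-[270,240])*4).round(0).tolist())
d=load('w3'); print(((-d['R'].T@d['t'])-LP)@LR)
B=cv2.imread('pics/s3.png')[270:345,290:370]; W=cv2.imread('pics/w3.png')[220:420,180:390]
C=np.zeros((600,800,3),np.uint8); C[:375,:400]=cv2.resize(cv2.convertScaleAbs(B,alpha=1.8),(400,375),interpolation=cv2.INTER_CUBIC); C[:400,400:]=cv2.resize(cv2.convertScaleAbs(W,alpha=1.8,beta=10),(420,400),interpolation=cv2.INTER_CUBIC)[:,:400]
cv2.imwrite('pics/c4.png',C)
E
```

```text
[[200.0, 177.0], [200.0, 189.0], [204.0, 185.0], [204.0, 143.0], [204.0, 221.0], [205.0, 46.0]]
[[215.0, 315.0], [199.0, 296.0], [210.0, 302.0], [184.0, 251.0], [237.0, 355.0], [138.0, 163.0]]
[-0.13825924  0.09313027  0.206411  ]
```

View pics/c4.png

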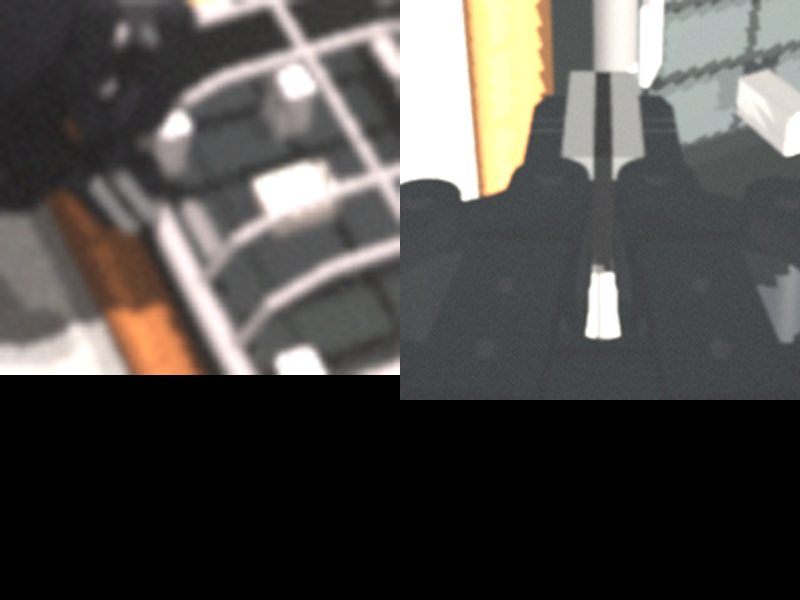

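```bash
python3 - <<'E'
from plan import *
s=bot.sense(); p=s['position']; R=s['tool_rot']
d=load('w3')
for sx in(-11,0,11):
  print(sx,[proj(d,p+R@np.array([sx,0,-b])/1e3)[0].round(0).tolist() for b in(0,10,20,30)])
d=load('w1'); p=np.array([.4785,-.195,.1935]); R=np.array([[0.275,0.962,0],[0.962,-0.275,0],[0,0,-1.]])
for sx in(-11,0,11):
  for sy in (-21,21): print(sx,sy,[proj(d,p+R@np.array([sx,sy,-b])/1e3)[0].round(0).tolist() for b in(0,10,20,30)])
E
```

```text
-11 [[281.0, 268.0], [281.0, 277.0], [281.0, 287.0], [281.0, 298.0]]
0 [[281.0, 248.0], [281.0, 256.0], [281.0, 265.0], [281.0, 275.0]]
11 [[281.0, 227.0], [281.0, 234.0], [281.0, 242.0], [281.0, 252.0]]
-11 -21 [[241.0, 269.0], [239.0, 278.0], [236.0, 288.0], [234.0, 299.0]]
-11 21 [[323.0, 269.0], [326.0, 278.0], [328.0, 288.0], [331.0, 299.0]]
0 -21 [[240.0, 249.0], [238.0, 257.0], [236.0, 266.0], [233.0, 276.0]]
0 21 [[324.0, 249.0], [326.0, 257.0], [329.0, 266.0], [332.0, 276.0]]
11 -21 [[240.0, 228.0], [237.0, 235.0], [235.0, 243.0], [232.0, 252.0]]
11 21 [[325.0, 228.0], [327.0, 235.0], [330.0, 243.0], [333.0, 252.0]]
```

Projecting the tool frame into the pictures shows the finger tips ending well behind the nominal TCP, which fits both missed grips. I'll measure the setback by touching the rail gently with the shut fingers.

>>> step_arm --deltas '[[0,[0,0,0.2],[0,0,0]],[0,[0,0,0.2],[0,0,0]],[0,[0,0,0],[0,0,0]]]'

```text
time: 6.48
position: [0.4824, -0.1962, 0.056]
tool_rot: [[0.324, 0.864, 0.386], [0.94, -0.246, -0.238], [-0.11, 0.439, -0.891]]
contact_force: [-0.5, 0.3, -0.1]
grip_width: 0.0
finger_force: 0.0
```

>>> step_arm --deltas '[[0,[0,0,0.2],[0,0,0]],[0,[0,0,0.2],[0,0,0]],[0,[0,0,0],[0,0,0]]]'

```text
time: 6.85
position: [0.484, -0.1972, 0.0525]
tool_rot: [[0.324, 0.864, 0.386], [0.94, -0.246, -0.238], [-0.111, 0.44, -0.891]]
contact_force: [0.9, 0.3, 0.7]
grip_width: 0.0005
finger_force: 0.0
```

>>> step_arm --deltas '[[0,[0,0,0.2],[0,0,0]],[0,[0,0,0.2],[0,0,0]],[0,[0,0,0],[0,0,0]]]'

```text
time: 7.22
position: [0.4856, -0.1982, 0.0494]
tool_rot: [[0.323, 0.864, 0.387], [0.94, -0.245, -0.238], [-0.111, 0.44, -0.891]]
contact_force: [-4.0, 2.6, 6.8]
grip_width: -0.0003
finger_force: 4.2
```

```bash
python3 - <<'E'
from plan import *
s=state(); G=gpose(20,-35); z=G[:,2]; rail=lw(-70,0,72)
p,R=s['position'],s['tool_rot']
p,R=rows([(p-R[:,2]*.02,R,1),(rail-z*.004,G,3),(rail+z*.039,G,4)],p,R,claw=.5)
E
```

```text
t 7.22 pos [ 0.4856 -0.1982  0.0494] lamp [-61.9  -2.1  49.4] F [-4.   2.6  6.8] w -0.0003 ff 4.2 q [-35.8  10.3 127.6   7.3  15.2 -24.9]
[0.5, [0.0, 0.0, -2.0], [0.0, 0.0, -0.0]]
--
[0.5, [-0.03, 0.1, -0.26], [0.041, 0.004, -0.006]]
[0.5, [-0.03, 0.09, -0.27], [0.041, 0.004, -0.006]]
[0.5, [-0.03, 0.08, -0.27], [0.041, 0.004, -0.006]]
--
[0.5, [-0.0, 0.0, 1.08], [0.0, 0.0, -0.0]]
[0.5, [0.0, -0.0, 1.07], [0.0, -0.0, 0.0]]
[0.5, [0.0, -0.0, 1.08], [0.0, -0.0, -0.0]]
[0.5, [-0.0, 0.0, 1.08], [-0.0, -0.0, -0.0]]
--
```

>>> step_arm --deltas '[[0.5,[0,0,-2],[0,0,0]],[0.5,[0,0.1,-0.3],[0.041,0.004,-0.006]],[0.5,[0,0.1,-0.3],[0.041,0.004,-0.006]],[0.5,[0,0.1,-0.3],[0.041,0.004,-0.006]],[0.5,[0,0,1.1],[0,0,0]],[0.5,[0,0,1.1],[0,0,0]],[0.5,[0,0,1.0],[0,0,0]]]'

```text
time: 8.1
position: [0.4856, -0.198, 0.0446]
tool_rot: [[0.304, 0.911, 0.279], [0.947, -0.256, -0.195], [-0.106, 0.324, -0.94]]
contact_force: [0.3, 0.3, 0.6]
grip_width: 0.0428
finger_force: 0.0
```

>>> step_arm --deltas '[[0.5,[0,0,0.6],[0,0,0]],[0.5,[0,0,0.5],[0,0,0]],[0.1,[0,0,0],[0,0,0]],[0,[0,0,0],[0,0,0]],[0,[0,0,0],[0,0,0]]]' --force 40

```text
time: 8.72
position: [0.4899, -0.2008, 0.0364]
tool_rot: [[0.304, 0.91, 0.282], [0.947, -0.255, -0.196], [-0.107, 0.326, -0.939]]
contact_force: [1.6, 0.4, -1.5]
grip_width: 0.0083
finger_force: 38.9
```

```bash
python3 - <<'E'
from plan import *
s=state(); R=s['tool_rot']; off=s['position']-lw(-70,0,72)
print(off.round(4)@R); w=[]; N=16
V=dirs(LR@[1,0,0],np.array([0,0,-1.]))
for i in range(1,N+1):
    th=1.8*i/N
    w.append((lw(70-140*np.cos(th),0,72+140*np.sin(th))+off,R,1))
rows(w,s['position'],R,claw=0)
E
```

```text
t 8.72 pos [ 0.4899 -0.2008  0.0364] lamp [-57.   -3.5  36.4] F [ 1.6  0.4 -1.5] w 0.0083 ff 38.9 q [-34.2  13.9 121.2  -0.5  24.8 -17. ]
[0.00076002 0.00060439 0.03802995]
[0, [-0.16, 0.6, -1.45], [-0.0, 0.0, -0.0]]
--
[0, [-0.16, 0.76, -1.37], [-0.0, -0.0, 0.0]]
--
[0, [-0.15, 0.91, -1.28], [0.0, 0.0, 0.0]]
--
[0, [-0.13, 1.05, -1.17], [0.0, 0.0, 0.0]]
--
[0, [-0.12, 1.17, -1.05], [0.0, 0.0, 0.0]]
--
[0, [-0.1, 1.28, -0.91], [0.0, 0.0, 0.0]]
--
[0, [-0.09, 1.38, -0.76], [0.0, 0.0, 0.0]]
--
[0, [-0.07, 1.45, -0.6], [0.0, 0.0, 0.0]]
--
[0, [-0.05, 1.51, -0.44], [0.0, 0.0, 0.0]]
--
[0, [-0.03, 1.55, -0.26], [0.0, 0.0, 0.0]]
--
[0, [-0.01, 1.57, -0.09], [0.0, 0.0, 0.0]]
--
[0, [0.01, 1.57, 0.09], [0.0, 0.0, 0.0]]
--
[0, [0.03, 1.55, 0.26], [0.0, 0.0, 0.0]]
--
[0, [0.05, 1.51, 0.43], [0.0, 0.0, 0.0]]
--
[0, [0.07, 1.45, 0.6], [0.0, 0.0, 0.0]]
--
[0, [0.09, 1.38, 0.76], [0.0, 0.0, 0.0]]
--
```

The rail is gripped. Now I'll swing it along its arc.

>>> step_arm --deltas '[[0,[-0.15,0.6,-1.45],[0,0,0]],[0,[-0.15,0.75,-1.37],[0,0,0]],[0,[-0.15,0.9,-1.28],[0,0,0]],[0,[-0.15,1.05,-1.17],[0,0,0]]]'

```text
time: 9.22
position: [0.5015, -0.204, 0.0966]
tool_rot: [[0.303, 0.911, 0.278], [0.947, -0.256, -0.195], [-0.107, 0.323, -0.941]]
contact_force: [-0.2, -1.7, -3.4]
grip_width: 0.0081
finger_force: 38.9
```

>>> step_arm --deltas '[[0,[-0.1,1.17,-1.05],[0,0,0]],[0,[-0.1,1.28,-0.91],[0,0,0]],[0,[-0.1,1.38,-0.76],[0,0,0]],[0,[-0.05,1.45,-0.6],[0,0,0]],[0,[-0.05,1.51,-0.44],[0,0,0]],[0,[-0.03,1.55,-0.26],[0,0,0]]]'

```text
time: 9.98
position: [0.5653, -0.222, 0.1631]
tool_rot: [[0.303, 0.911, 0.279], [0.947, -0.255, -0.196], [-0.108, 0.324, -0.94]]
contact_force: [-4.6, -1.1, 1.7]
grip_width: 0.008
finger_force: 40.9
```

>>> step_arm --deltas '[[0,[0,1.57,-0.1],[0,0,0]],[0,[0,1.57,0.1],[0,0,0]],[0,[0,1.55,0.26],[0,0,0]],[0,[0.05,1.51,0.43],[0,0,0]],[0,[0.05,1.45,0.6],[0,0,0]],[0,[0,0,0],[0,0,0]]]'

```text
time: 10.72
position: [0.6408, -0.2433, 0.175]
tool_rot: [[0.303, 0.91, 0.282], [0.947, -0.255, -0.196], [-0.107, 0.326, -0.939]]
contact_force: [-0.8, -0.2, 2.2]
grip_width: 0.0081
finger_force: 42.2
```

```bash
python3 - <<'E'
from plan import *
s=state(); R=s['tool_rot']; r=LR.T@(s['position']-R[:,2]*.038-LP)*1e3-[70,0,72]; print(r,np.pi-np.arctan2(r[2],r[0]))
E
```

```text
t 10.72 pos [ 0.6408 -0.2433  0.175 ] lamp [ 99.7  -3.7 175. ] F [-0.8 -0.2  2.2] w 0.0081 ff 42.2 q [-29.   17.9  91.   -2.6  51.1 -10.9]
[ 17.35764686   0.55832821 138.70360786] 1.6952911340617123
```

>>> step_arm --deltas '[[0,[0.05,1.38,0.76],[0,0,0]],[0,[0.05,0.5,0.3],[0,0,0]],[0.4,[0,0,0],[0,0,0]],[0.4,[0,0,0],[0,0,0]],[0.4,[0,0,-3],[0,0,0]],[0.4,[0,0,-3],[0,0,0]],[0.8,[0,0,-2],[0,0,0]]]'

```text
time: 11.6
position: [0.6373, -0.2331, 0.2475]
tool_rot: [[0.304, 0.91, 0.282], [0.947, -0.255, -0.196], [-0.107, 0.326, -0.939]]
contact_force: [-0.3, -1.0, -0.1]
grip_width: 0.0507
finger_force: 0.0
```

```bash
cat > kin.py <<'E'
from plan import *
from scipy.optimize import least_squares
# samples (q, pos) with q4~0
D=[([63.78,14.85,87.99,0,77.23],[.1384,.5319,.2017]),([-34.5,11.8,93.2,0,75],[.4785,-.195,.1935]),([-34.2,18.8,103,0,58],[.4785,-.191,.0685]),([-34.2,13.9,121.2,-.5,24.8],[.4899,-.2008,.0364]),([-29,17.9,91,-2.6,51.1],[.6408,-.2433,.175]),([-36,-1.9,125.9,4,29],[.4581,-.1796,.1272])]
def f(P,q):
    h,a,b,L,e,d,k=P; q=np.radians(q); A=q[1];B=A+q[2]
    # link dirs measured from vertical; forearm leaves at B+k
    T=B+q[4]
    r=e+a*np.sin(A)+b*np.sin(B+k)+L*np.sin(T); z=h+a*np.cos(A)+b*np.cos(B+k)+L*np.cos(T)
    c,s=np.cos(q[0]),np.sin(q[0]); return np.array([c*r-s*d,s*r+c*d,z])
res=lambda P:np.concatenate([f(P,q)-p for q,p in D]+[(np.array(P)-[.15,.4,.35,.25,0,.1,0])*.001])
E
python3 - <<'E'
from kin import *
S=least_squares(res,[.15,.4,.35,.25,0,.1,0]); P=S.x; print(P.round(3),np.abs(S.fun).max())
def ik(r,z,tilt):
    h,a,b,L,e,d,k=P
    def g(x): 
        A,B=x; T=np.pi-np.radians(tilt)
        return [e+a*np.sin(A)+b*np.sin(B+k)+L*np.sin(T)-r,h+a*np.cos(A)+b*np.cos(B+k)+L*np.cos(T)-z]
    x=least_squares(g,[.3,2]); A,B=np.degrees(x.x); return [round(A),round(B-A),round(180-tilt-B),round(x.cost,5)]
d=P[5]
for nm,p in(('rack',(.52,.2,.07)),('lamp',(.54,-.21,.07))):
  for tl in(0,15,25,30,35,45):
    t=np.radians(tl); r=np.sqrt(p[0]**2+p[1]**2-d*d)+.029*np.sin(t); print(nm,tl,ik(r,p[2]-.029*np.cos(t),tl))
s=state()
d=snap('side','s5');snap('top','t5')
A=cv2.convertScaleAbs(d['color'][220:400,250:450,::-1],alpha=1.5);B=cv2.convertScaleAbs(cv2.imread('pics/t5.png')[160:340,300:500],alpha=1.5)
cv2.imwrite('pics/c5.png',cv2.resize(np.hstack([A,B]),None,fx=2,fy=2))
E
```

```text
[0.225 0.533 0.43  0.384 0.    0.111 0.141] 0.010944146903720559
rack 0 [25, 98, 57, np.float64(0.0)]
rack 15 [18, 112, 35, np.float64(0.0)]
rack 25 [15, 120, 19, np.float64(0.0)]
rack 30 [15, 124, 11, np.float64(0.0)]
rack 35 [15, 129, 1, np.float64(0.0)]
rack 45 [18, 136, -19, np.float64(0.0)]
lamp 0 [27, 95, 58, np.float64(0.0)]
lamp 15 [20, 109, 36, np.float64(0.0)]
lamp 25 [17, 117, 20, np.float64(0.0)]
lamp 30 [17, 122, 12, np.float64(0.0)]
lamp 35 [17, 126, 3, np.float64(0.0)]
lamp 45 [19, 133, -18, np.float64(0.0)]
t 11.6 pos [ 0.6373 -0.2331  0.2475] lamp [ 93.6   5.2 247.5] F [-0.3 -1.  -0.1] w 0.0507 ff 0.0 q [-28.2  14.3  85.6  -2.6  60.2 -10.5]
```

View pics/c5.png

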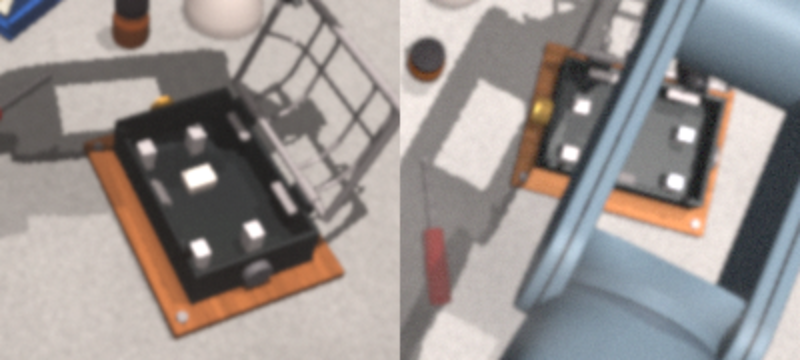

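The guard is open and leans away on the far side at (320,100) in the side crop. The tub is clear, and the bosses, lugs and clip are all visible. Next is the tray, gripped across the cover with the tool 22° off vertical to respect joint 5.

```bash
cat >> plan.py <<'E'
B=.029; AL=np.radians(38)
TY=np.radians(11.1); TO=np.array([.5366,.2001,.060])
_c,_q=.5,np.sqrt(.75)
TRk=rz(TY)@np.array([[-_c,0,-_q],[0,-1,0],[-_q,0,_c]])
# tool in tray frame: z, y(-tray y)
def _tt():
    z=np.array([np.sin(AL),0,-np.cos(AL)]); y=np.array([0,-1.,0]); return dirs(y,z)
TT=_tt(); TP=np.array([8,0,10])/1e3+B*TT[:,2]
def tool_for(o,R): return o+R@TP, R@TT     # tray pose -> TCP pose
def tray_from(p,Rt): R=Rt@TT.T; return p-R@TP, R
def lamp_tray(tipx,tipz,phi,y=0):   # tongue tip back edge at lamp (tipx,tipz), near edge up by phi deg
    f=np.radians(phi); R=np.array([[np.cos(f),0,np.sin(f)],[0,1,0],[-np.sin(f),0,np.cos(f)]])
    o=np.array([tipx,y,tipz])/1e3-R@np.array([.06,0,0]); return LP+LR@o, LR@R
E
python3 - <<'E'
from plan import *
s=state(); p,R=tool_for(TO,TRk); print(p.round(4),R.round(3))
rows([(p-R[:,2]*.12,R,14),(p-R[:,2]*.02,R,4),(p,R,3)],claw=1)
E
```

```text
t 11.7 pos [ 0.6383 -0.2334  0.2491] lamp [ 94.6   5.1 249.1] F [ 0.5 -0.4  0.4] w 0.0656 ff 0.0 q [-28.2  14.2  85.5  -2.6  60.2 -10.5]
[0.5348 0.1998 0.0312] [[-0.91  -0.193  0.368]
 [-0.179  0.981  0.072]
 [-0.375  0.    -0.927]]
[1, [2.63, -1.98, -0.18], [-0.021, 0.012, -0.142]]
[1, [2.89, -1.58, -0.19], [-0.021, 0.012, -0.142]]
[1, [3.09, -1.15, -0.18], [-0.021, 0.012, -0.142]]
[1, [3.22, -0.7, -0.16], [-0.021, 0.012, -0.142]]
[1, [3.29, -0.23, -0.13], [-0.021, 0.012, -0.142]]
[1, [3.29, 0.24, -0.09], [-0.021, 0.012, -0.142]]
[1, [3.22, 0.7, -0.04], [-0.021, 0.012, -0.142]]
[1, [3.09, 1.15, 0.02], [-0.021, 0.012, -0.142]]
[1, [2.9, 1.58, 0.08], [-0.021, 0.012, -0.142]]
[1, [2.64, 1.97, 0.15], [-0.021, 0.012, -0.142]]
[1, [2.33, 2.32, 0.23], [-0.021, 0.012, -0.142]]
[1, [1.98, 2.62, 0.3], [-0.021, 0.012, -0.142]]
[1, [1.58, 2.87, 0.38], [-0.021, 0.012, -0.142]]
[1, [1.15, 3.06, 0.46], [-0.021, 0.012, -0.142]]
--
[1, [-0.0, 0.0, 2.5], [0.0, -0.0, 0.0]]
[1, [0.0, -0.0, 2.5], [-0.0, 0.0, 0.0]]
[1, [-0.0, -0.0, 2.5], [-0.0, 0.0, 0.0]]
[1, [0.0, 0.0, 2.5], [0.0, 0.0, 0.0]]
--
[1, [-0.0, 0.0, 0.67], [0.0, -0.0, -0.0]]
[1, [0.0, -0.0, 0.67], [-0.0, 0.0, 0.0]]
[1, [-0.0, 0.0, 0.67], [0.0, 0.0, 0.0]]
--
```

>>> step_arm --deltas '[[1,[2.6,-2.0,-0.2],[-0.021,0.012,-0.142]],[1,[2.9,-1.6,-0.2],[-0.021,0.012,-0.142]],[1,[3.1,-1.15,-0.2],[-0.021,0.012,-0.142]],[1,[3.2,-0.7,-0.2],[-0.021,0.012,-0.142]],[1,[3.3,-0.2,-0.1],[-0.021,0.012,-0.142]],[1,[3.3,0.2,-0.1],[-0.021,0.012,-0.142]],[1,[3.2,0.7,0],[-0.021,0.012,-0.142]]]'

```text
time: 12.58
position: [0.5624, -0.02, 0.1919]
tool_rot: [[-0.604, 0.692, 0.395], [0.726, 0.682, -0.084], [-0.327, 0.236, -0.915]]
contact_force: [1.0, 0.3, 0.5]
grip_width: 0.0853
finger_force: 0.0
```

>>> step_arm --deltas '[[1,[3.1,1.15,0],[-0.021,0.012,-0.142]],[1,[2.9,1.6,0.1],[-0.021,0.012,-0.142]],[1,[2.6,2.0,0.1],[-0.021,0.012,-0.142]],[1,[2.3,2.3,0.2],[-0.021,0.012,-0.142]],[1,[2.0,2.6,0.3],[-0.021,0.012,-0.142]],[1,[1.6,2.9,0.4],[-0.021,0.012,-0.142]],[1,[1.15,3.1,0.5],[-0.021,0.012,-0.142]],[1,[0,0,0],[0,0,0]]]'

```text
time: 13.58
position: [0.4888, 0.1932, 0.1395]
tool_rot: [[-0.911, -0.191, 0.364], [-0.176, 0.982, 0.075], [-0.372, 0.004, -0.928]]
contact_force: [0.4, 0.1, 0.3]
grip_width: 0.0853
finger_force: 0.0
```

```bash
python3 - <<'E'
from plan import *
s=state(); print(s['tool_rot'].round(3)); p,R=tool_for(TO,TRk)
rows([(p-R[:,2]*.02,R,4),(p,R,3)],claw=1)
d=snap('wrist','w6'); im=cv2.convertScaleAbs(cv2.imread('pics/w6.png'),alpha=1.3)
C=np.array([[x,y,z] for z in(32,) for x,y in((-23,-25),(-23,25),(23,25),(23,-25))]+[[-48,-83,4],[-48,83,4],[48,83,4],[48,-83,4]])/1e3
for (u,v) in proj(d,TO+C@TRk.T): cv2.drawMarker(im,(int(u),int(v)),(255,0,255),1,10)
cv2.imwrite('pics/w6.png',im); print(proj(d,TO+C@TRk.T).round())
E
```

```text
t 13.57 pos [0.4888 0.1932 0.1395] lamp [-164.5  375.6  139.5] F [0.4 0.1 0.3] w 0.0853 ff 0.0 q [  8.5   2.9 116.3   1.8  39.  -93.6]
[[-0.911 -0.191  0.364]
 [-0.176  0.982  0.075]
 [-0.372  0.004 -0.928]]
[1, [-0.07, -0.07, 2.44], [0.001, -0.001, -0.001]]
[1, [-0.07, -0.07, 2.44], [0.001, -0.001, -0.001]]
[1, [-0.07, -0.07, 2.44], [0.001, -0.001, -0.001]]
[1, [-0.06, -0.06, 2.44], [0.001, -0.001, -0.001]]
--
[1, [-0.0, 0.0, 0.67], [0.0, 0.0, 0.0]]
[1, [0.0, -0.0, 0.67], [0.0, 0.0, -0.0]]
[1, [-0.0, 0.0, 0.67], [-0.0, 0.0, 0.0]]
--
[[315. 235.]
 [237. 235.]
 [240. 172.]
 [312. 171.]
 [396. 281.]
 [157. 282.]
 [171. 160.]
 [382. 159.]]
```

View pics/w6.png

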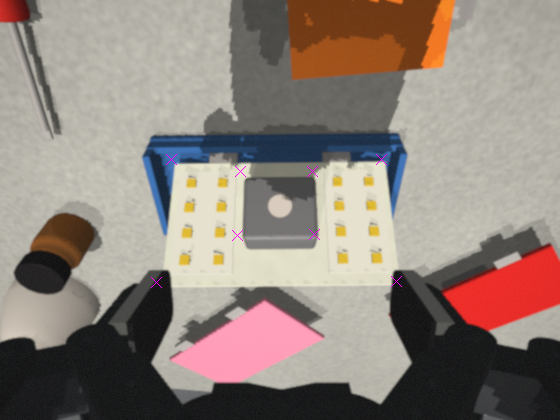

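The wrist view shows the tray cover at (244–317, 178–237). That is about 4 px right of and 4–5 px below my projection, or roughly 2.5 mm, so I'll correct for it during the approach.

>>> step_arm --deltas '[[1,[-0.1,0,2.4],[0,0,0]],[1,[-0.1,0,2.4],[0,0,0]],[1,[-0.1,0,2.4],[0,0,0]],[1,[-0.1,0,2.4],[0,0,0]],[1,[0,0,0],[0,0,0]]]'

```text
time: 14.25
position: [0.529, 0.1988, 0.052]
tool_rot: [[-0.912, -0.186, 0.364], [-0.171, 0.983, 0.073], [-0.372, 0.004, -0.928]]
contact_force: [0.1, -1.3, -0.5]
grip_width: 0.0852
finger_force: 0.0
```

>>> step_arm --deltas '[[1,[0,0,0.7],[0,0,0]],[1,[0,0,0.7],[0,0,0]],[1,[0,0,0.6],[0,0,0]],[1,[0,0,0],[0,0,0]]]'

```text
time: 14.75
position: [0.5367, 0.2016, 0.0349]
tool_rot: [[-0.911, -0.189, 0.367], [-0.174, 0.982, 0.074], [-0.374, 0.004, -0.927]]
contact_force: [-0.4, -0.2, 0.1]
grip_width: 0.0852
finger_force: 0.0
```

```bash
python3 - <<'E'
from plan import *
s=state(); p,R=tool_for(TO,TRk); print((s['position']-p)@R*1e3)
E
```

```text
t 14.75 pos [0.5367 0.2016 0.0349] lamp [-120.7  396.5   34.9] F [-0.4 -0.2  0.1] w 0.0852 ff 0.0 q [  8.7  17.1 117.6   2.6  23.4 -94.3]
[-3.40620967  1.42797178 -2.6390631 ]
```

>>> step_arm --deltas '[[0.55,[0,0,0],[0,0,0]],[0.3,[0,0,0],[0,0,0]],[0.3,[0,0,0],[0,0,0]],[0.3,[0,0,0],[0,0,0]]]' --force 60

```text
time: 15.25
position: [0.5368, 0.2016, 0.0358]
tool_rot: [[-0.91, -0.19, 0.368], [-0.174, 0.982, 0.074], [-0.375, 0.004, -0.927]]
contact_force: [-3.4, -1.6, 6.7]
grip_width: 0.0493
finger_force: 61.5
```

```bash
cat > xfer.py <<'E'
from plan import *
p0=np.array([.5368,.2016,.1758]); R0=bot.sense()['tool_rot']
o,RT=lamp_tray(42,125,18); p1,R1=tool_for(o,RT)
psi=np.radians(165); N=24
Rz=lambda a: Ro.from_rotvec([0,0,a]).as_matrix()
sl=Slerp([0,1],Ro.from_matrix([R0,R1@Rz(-psi)])); print('base rot',np.degrees((Ro.from_matrix(R0.T@R1@Rz(-psi))).magnitude()))
W=[]
for i in range(1,N+1):
    t=i/N; W.append((p0+(p1-p0)*t,sl(t).as_matrix()@Rz(psi*t),1))
E
python3 - <<'E'
from xfer import *
rows(W,p0,R0,claw=.3)
print(p1,R1); mn=9
for P,Q,_ in W:
    o,Rr=tray_from(P,Q); c=np.array([[x,y,0] for x in(-48,60) for y in(-83,83)])/1e3; mn=min(mn,(o+c@Rr.T)[:,2].min())
print(mn)
E
```

```text
base rot 40.960499211798464
[0.3, [0.33, -1.71, 0.1], [0.007, 0.0, 0.149]]
--
[0.3, [0.07, -1.74, 0.11], [0.007, -0.001, 0.149]]
--
[0.3, [-0.19, -1.73, 0.12], [0.007, -0.002, 0.149]]
--
[0.3, [-0.44, -1.69, 0.13], [0.007, -0.003, 0.149]]
--
[0.3, [-0.69, -1.6, 0.15], [0.007, -0.003, 0.149]]
--
[0.3, [-0.92, -1.48, 0.16], [0.006, -0.004, 0.149]]
--
[0.3, [-1.12, -1.33, 0.17], [0.006, -0.005, 0.149]]
--
[0.3, [-1.31, -1.14, 0.18], [0.005, -0.005, 0.149]]
--
[0.3, [-1.46, -0.94, 0.2], [0.004, -0.006, 0.149]]
--
[0.3, [-1.58, -0.71, 0.21], [0.004, -0.006, 0.149]]
--
[0.3, [-1.67, -0.47, 0.22], [0.003, -0.007, 0.149]]
--
[0.3, [-1.72, -0.21, 0.23], [0.002, -0.007, 0.149]]
--
[0.3, [-1.73, 0.05, 0.25], [0.001, -0.007, 0.149]]
--
[0.3, [-1.7, 0.3, 0.26], [0.0, -0.007, 0.149]]
--
[0.3, [-1.64, 0.55, 0.27], [-0.001, -0.007, 0.149]]
--
[0.3, [-1.53, 0.79, 0.28], [-0.002, -0.007, 0.149]]
--
[0.3, [-1.4, 1.0, 0.3], [-0.002, -0.007, 0.149]]
--
[0.3, [-1.23, 1.2, 0.31], [-0.003, -0.007, 0.149]]
--
[0.3, [-1.04, 1.37, 0.32], [-0.004, -0.006, 0.149]]
--
[0.3, [-0.82, 1.51, 0.33], [-0.005, -0.006, 0.149]]
--
[0.3, [-0.59, 1.61, 0.34], [-0.005, -0.005, 0.149]]
--
[0.3, [-0.34, 1.68, 0.35], [-0.006, -0.004, 0.149]]
--
[0.3, [-0.09, 1.71, 0.36], [-0.006, -0.004, 0.149]]
--
[0.3, [0.17, 1.7, 0.37], [-0.007, -0.003, 0.149]]
--
[ 0.55114754 -0.21429957  0.12332836] [[ 0.90479097 -0.27000671  0.32931698]
 [-0.25372331 -0.96285844 -0.09234773]
 [ 0.34202014  0.         -0.93969262]]
0.10917436846116117
```

>>> step_arm --deltas '[[0.3,[-0.4,0,-0.9],[0,0,0]],[0.3,[-0.75,0,-1.85],[0,0,0]],[0.3,[-0.95,0,-2.3],[0,0,0]],[0.3,[-0.95,0,-2.3],[0,0,0]],[0.3,[-0.95,0,-2.3],[0,0,0]],[0.3,[-0.95,0,-2.3],[0,0,0]],[0.3,[-0.4,0,-1.0],[0,0,0]],[0.3,[0,0,0],[0,0,0]]]'

```text
time: 16.25
position: [0.538, 0.2012, 0.1757]
tool_rot: [[-0.911, -0.189, 0.368], [-0.173, 0.982, 0.075], [-0.375, 0.004, -0.927]]
contact_force: [-0.7, 0.1, -3.9]
grip_width: 0.0488
finger_force: 63.2
```

The tray is lifted, with about 3–4 N of load on the wrist. Now the transfer.

>>> step_arm --deltas '[[0.3,[0.35,-1.7,0.1],[0.007,0,0.149]],[0.3,[0.05,-1.75,0.1],[0.007,-0.001,0.149]],[0.3,[-0.2,-1.75,0.1],[0.007,-0.002,0.149]],[0.3,[-0.45,-1.7,0.1],[0.007,-0.003,0.149]],[0.3,[-0.7,-1.6,0.15],[0.007,-0.003,0.149]],[0.3,[-0.9,-1.5,0.15],[0.006,-0.004,0.149]],[0.3,[-1.1,-1.3,0.2],[0.006,-0.005,0.149]],[0.3,[-1.3,-1.15,0.2],[0.005,-0.005,0.149]]]'

```text
time: 17.25
position: [0.5412, 0.0621, 0.1559]
tool_rot: [[-0.491, 0.791, 0.365], [0.853, 0.521, 0.016], [-0.177, 0.319, -0.931]]
contact_force: [-1.1, 0.0, -3.1]
grip_width: 0.0488
finger_force: 63.3
```

>>> step_arm --deltas '[[0.3,[-1.45,-0.95,0.2],[0.004,-0.006,0.149]],[0.3,[-1.6,-0.7,0.2],[0.004,-0.006,0.149]],[0.3,[-1.65,-0.45,0.2],[0.003,-0.007,0.149]],[0.3,[-1.7,-0.2,0.25],[0.002,-0.007,0.149]],[0.3,[-1.75,0.05,0.25],[0.001,-0.007,0.149]],[0.3,[-1.7,0.3,0.25],[0,-0.007,0.149]],[0.3,[-1.65,0.55,0.25],[-0.001,-0.007,0.149]],[0.3,[-1.55,0.8,0.3],[-0.002,-0.007,0.149]]]'

```text
time: 18.25
position: [0.5458, -0.0764, 0.1386]
tool_rot: [[0.573, 0.74, 0.352], [0.799, -0.6, -0.039], [0.182, 0.303, -0.935]]
contact_force: [-0.0, -0.0, -2.9]
grip_width: 0.0488
finger_force: 63.4
```

>>> step_arm --deltas '[[0.3,[-1.4,1.0,0.3],[-0.002,-0.007,0.149]],[0.3,[-1.2,1.2,0.3],[-0.003,-0.007,0.149]],[0.3,[-1.05,1.35,0.3],[-0.004,-0.006,0.149]],[0.3,[-0.8,1.5,0.35],[-0.005,-0.006,0.149]],[0.3,[-0.6,1.6,0.35],[-0.005,-0.005,0.149]],[0.3,[-0.35,1.7,0.35],[-0.006,-0.004,0.149]],[0.3,[-0.1,1.7,0.35],[-0.006,-0.004,0.149]],[0.3,[0.15,1.7,0.35],[-0.007,-0.003,0.149]]]'

```text
time: 19.25
position: [0.5498, -0.2144, 0.121]
tool_rot: [[0.904, -0.278, 0.324], [-0.263, -0.961, -0.09], [0.337, -0.004, -0.942]]
contact_force: [0.7, 0.3, -3.8]
grip_width: 0.0488
finger_force: 63.3
```

```bash
cat >> plan.py <<'E'
def trayinfo(s):
    o,R=tray_from(s['position'],s['tool_rot']); Rl=LR.T@R; ol=LR.T@(o-LP)*1e3
    print('tray lamp origin',ol.round(1),'tip',(ol+Rl@[60,0,0]).round(1),'edge',(ol+Rl@[-48,0,0]).round(1),'phi',np.degrees(np.arcsin(-Rl[2,0])).round(1),'roll',np.degrees(Rl[2,1]).round(1),'yaw',np.degrees(Rl[1,0]).round(1))
    return o,R
E
python3 - <<'E'
from plan import *
s=state(); o,R=trayinfo(s)
d=snap('side','s7'); im=cv2.convertScaleAbs(cv2.imread('pics/s7.png'),alpha=1.5)
C=np.array([[-48,-83,4],[-48,83,4],[48,83,4],[48,-83,4],[60,-45,2],[60,45,2]])/1e3
x0,y0=250,160; im=cv2.resize(im[y0:y0+200,x0:x0+240],None,fx=3,fy=3,interpolation=cv2.INTER_CUBIC)
for (u,v) in proj(d,o+C@R.T): cv2.drawMarker(im,(int((u-x0)*3),int((v-y0)*3)),(255,0,255),1,12)
cv2.imwrite('pics/s7.png',im)
E
```

```text
t 19.25 pos [ 0.5498 -0.2144  0.121 ] lamp [  4.3  -0.5 121. ] F [ 0.7  0.3 -3.8] w 0.0488 ff 63.3 q [-36.8  11.7 108.   10.5  42.4  62.7]
tray lamp origin [-16.2  -0.4 141.3] tip [ 40.8  -0.8 122.4] edge [-6.170e+01 -1.000e-01  1.564e+02] phi 18.3 roll 0.2 yaw -0.4
```

View pics/s7.png

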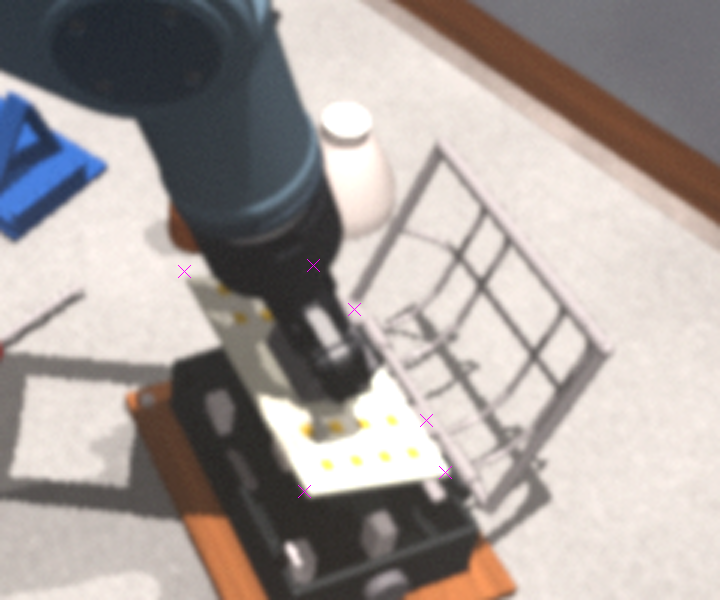

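The side view shows the tray held level with its tongues over the lugs. Its near corners sit about 2 px below the projection, so it is held a few mm low. The guard is clear. I'll insert it with a slightly larger tilt.

```bash
python3 - <<'E'
from plan import *
W=[]
for tip,n in(((43,62,22),5),((43,44,22),3),((57,44,22),4)):
    W.append((*tool_for(*lamp_tray(*tip)),n))
rows(W,claw=.3)
E
```

```text
[0.3, [-0.37, -0.04, 1.1], [0.0, -0.013, -0.003]]
[0.3, [-0.36, -0.04, 1.11], [0.0, -0.013, -0.003]]
[0.3, [-0.34, -0.04, 1.11], [0.0, -0.013, -0.003]]
[0.3, [-0.33, -0.05, 1.12], [0.0, -0.013, -0.003]]
[0.3, [-0.31, -0.05, 1.12], [0.0, -0.013, -0.003]]
--
[0.3, [-0.17, 0.0, 0.58], [-0.0, -0.0, -0.0]]
[0.3, [-0.17, 0.0, 0.58], [-0.0, 0.0, -0.0]]
[0.3, [-0.17, 0.0, 0.58], [-0.0, -0.0, -0.0]]
--
[0.3, [0.34, -0.0, 0.1], [0.0, 0.0, 0.0]]
[0.3, [0.34, -0.0, 0.1], [0.0, 0.0, 0.0]]
[0.3, [0.34, 0.0, 0.1], [0.0, 0.0, 0.0]]
[0.3, [0.34, -0.0, 0.1], [0.0, 0.0, 0.0]]
--
```

>>> step_arm --deltas '[[0.3,[-0.35,-0.04,1.1],[0,-0.013,-0.003]],[0.3,[-0.35,-0.04,1.1],[0,-0.013,-0.003]],[0.3,[-0.35,-0.04,1.1],[0,-0.013,-0.003]],[0.3,[-0.35,-0.04,1.1],[0,-0.013,-0.003]],[0.3,[-0.3,-0.04,1.1],[0,-0.013,-0.003]],[0.3,[0,0,0],[0,0,0]]]'

```text
time: 20.05
position: [0.5523, -0.2124, 0.0642]
tool_rot: [[0.929, -0.259, 0.266], [-0.248, -0.966, -0.074], [0.276, 0.002, -0.961]]
contact_force: [-0.0, -0.5, -4.6]
grip_width: 0.0489
finger_force: 63.1
```

>>> step_arm --deltas '[[0.3,[-0.17,0,0.58],[0,0,0]],[0.3,[-0.17,0,0.58],[0,0,0]],[0.3,[0,0,0],[0,0,0]]]'

```text
time: 20.42
position: [0.5521, -0.2127, 0.0528]
tool_rot: [[0.928, -0.26, 0.267], [-0.249, -0.966, -0.074], [0.277, 0.002, -0.961]]
contact_force: [-0.1, -0.5, -2.8]
grip_width: 0.0488
finger_force: 63.2
```

```bash
python3 - <<'E'
from plan import *
s=state(); trayinfo(s)
E
```

```text
t 20.43 pos [ 0.5521 -0.2127  0.0528] lamp [ 6.   1.8 52.8] F [-0.1 -0.5 -2.8] w 0.0488 ff 63.2 q [-35.4  18.7 108.7   8.9  37.7  63.3]
tray lamp origin [-13.1   1.7  74.4] tip [42.5  2.2 52. ] edge [-57.7   1.3  92.3] phi 21.9 roll -0.1 yaw 0.5
```

>>> step_arm --deltas '[[0.3,[-0.13,0.1,0.45],[0,0,0.004]],[0.3,[-0.13,0.07,0.4],[0,0,0.004]],[0.3,[0,0,0],[0,0,0]]]'

```text
time: 20.8
position: [0.5516, -0.2144, 0.0439]
tool_rot: [[0.926, -0.267, 0.267], [-0.257, -0.964, -0.074], [0.277, 0.0, -0.961]]
contact_force: [-0.0, -0.1, -3.8]
grip_width: 0.0487
finger_force: 63.2
```

>>> step_arm --deltas '[[0.3,[0.34,0,0.1],[0,0,0]],[0.3,[0.34,0,0.1],[0,0,0]],[0.3,[0,0,0],[0,0,0]]]'

```text
time: 21.18
position: [0.5594, -0.2167, 0.0447]
tool_rot: [[0.926, -0.267, 0.268], [-0.256, -0.964, -0.075], [0.279, 0.001, -0.96]]
contact_force: [-0.1, 0.5, -3.5]
grip_width: 0.0487
finger_force: 63.2
```

>>> step_arm --deltas '[[0.3,[0.34,0,0.1],[0,0,0]],[0.3,[0,0,0],[0,0,0]]]'

```text
time: 21.42
position: [0.5622, -0.2172, 0.0443]
tool_rot: [[0.926, -0.267, 0.267], [-0.256, -0.964, -0.074], [0.277, 0.0, -0.961]]
contact_force: [-1.0, -0.0, -3.1]
grip_width: 0.0489
finger_force: 63.4
```

```bash
python3 - <<'E'
from plan import *
s=state(); trayinfo(s)
E
```

```text
t 21.43 pos [ 0.5622 -0.2172  0.0443] lamp [17.   0.1 44.3] F [-1.  -0.  -3.1] w 0.0489 ff 63.4 q [-35.2  20.4 107.7   8.9  37.   63.9]
tray lamp origin [-2.2  0.1 65.8] tip [53.5  0.3 43.5] edge [-46.7  -0.   83.7] phi 21.9 roll -0.0 yaw 0.2
```

No contact yet, so I'll keep going towards the far wall in small steps.

>>> step_arm --deltas '[[0.3,[0.29,0,0.09],[0,0,0]],[0.3,[0,0,0],[0,0,0]]]'

```text
time: 21.68
position: [0.5629, -0.217, 0.0432]
tool_rot: [[0.927, -0.267, 0.263], [-0.257, -0.964, -0.072], [0.273, -0.001, -0.962]]
contact_force: [-7.4, 0.9, -0.2]
grip_width: 0.0492
finger_force: 63.8
```

>>> step_arm --deltas '[[0.3,[0.19,0,0.06],[0,0,0]],[0.3,[0,0,0],[0,0,0]]]'

```text
time: 21.92
position: [0.5632, -0.2168, 0.0425]
tool_rot: [[0.928, -0.267, 0.261], [-0.257, -0.964, -0.071], [0.27, -0.001, -0.963]]
contact_force: [-13.1, 2.3, 2.7]
grip_width: 0.0485
finger_force: 64.3
```

>>> step_arm --deltas '[[0.3,[0.19,0,0.06],[0,0,0]],[0.3,[0,0,0],[0,0,0]]]'

```text
time: 22.18
position: [0.5635, -0.2166, 0.0418]
tool_rot: [[0.929, -0.267, 0.258], [-0.258, -0.964, -0.069], [0.267, -0.002, -0.964]]
contact_force: [-18.3, 2.5, 3.5]
grip_width: 0.0493
finger_force: 64.7
```

Contact comes at a nominal tip x of about 54, which fits the far wall if the tray sits about 4 mm forward in the hand. I'll back off the push and lift slightly to confirm the tongues are under the lugs.

>>> step_arm --deltas '[[0.3,[-0.48,0,-0.14],[0,0,0]],[0.3,[0,0,0],[0,0,0]]]'

```text
time: 22.42
position: [0.5628, -0.2171, 0.0435]
tool_rot: [[0.926, -0.267, 0.265], [-0.257, -0.964, -0.073], [0.275, -0.0, -0.961]]
contact_force: [-6.0, 1.5, -3.0]
grip_width: 0.0489
finger_force: 63.4
```

>>> step_arm --deltas '[[0.3,[0.08,0,-0.29],[0,0,0]],[0.3,[0,0,0],[0,0,0]]]'

```text
time: 22.68
position: [0.563, -0.217, 0.0465]
tool_rot: [[0.927, -0.267, 0.265], [-0.257, -0.964, -0.073], [0.275, -0.0, -0.961]]
contact_force: [-6.2, 3.1, -4.1]
grip_width: 0.0488
finger_force: 63.4
```

>>> step_arm --deltas '[[0.3,[0.08,0,-0.29],[0,0,0]],[0.3,[0,0,0],[0,0,0]]]'

```text
time: 22.92
position: [0.563, -0.217, 0.0496]
tool_rot: [[0.927, -0.267, 0.265], [-0.257, -0.964, -0.073], [0.275, -0.0, -0.961]]
contact_force: [-6.8, 2.3, -3.7]
grip_width: 0.0488
finger_force: 63.3
```

```bash
python3 - <<'E'
from plan import *
s=state(); trayinfo(s)
E
```

```text
t 22.93 pos [ 0.563  -0.217   0.0496] lamp [17.7  0.6 49.6] F [-6.8  2.3 -3.7] w 0.0488 ff 63.3 q [-35.1  20.1 107.1   8.7  38.   64.2]
tray lamp origin [-1.5  0.5 71.2] tip [54.2  0.7 48.7] edge [-45.9   0.3  89.2] phi 22.0 roll 0.0 yaw 0.2
```

>>> step_arm --deltas '[[0.3,[0.08,0,-0.29],[0,0,0]],[0.3,[0,0,0],[0,0,0]]]'

```text
time: 23.18
position: [0.5632, -0.2171, 0.0523]
tool_rot: [[0.927, -0.267, 0.265], [-0.257, -0.964, -0.073], [0.275, -0.0, -0.961]]
contact_force: [-4.0, 1.8, -10.3]
grip_width: 0.0489
finger_force: 65.5
```

>>> step_arm --deltas '[[0.3,[0.06,0,-0.19],[0,0,0]],[0.3,[0,0,0],[0,0,0]]]'

```text
time: 23.42
position: [0.5635, -0.2174, 0.0546]
tool_rot: [[0.926, -0.267, 0.266], [-0.256, -0.964, -0.074], [0.276, 0.0, -0.961]]
contact_force: [-2.3, 1.7, -14.3]
grip_width: 0.0488
finger_force: 65.4
```

The lift is stopped by the lugs, at −14 N, so the tongues are under them. That calibrates the in-hand offset. Next I'll lower and rotate the near edge down about the tongue tips.

```bash
cat >> plan.py <<'E'
TP=TP-np.array([5.4,0,-2.7])/1e3
E
python3 - <<'E'
from plan import *
s=state(); trayinfo(s)
W=[]
for tip,n in(((57,44.5,22),1),((57,45,16),2),((57,45.5,10.5),3)):
    W.append((*tool_for(*lamp_tray(*tip)),n))
rows(W,claw=.3)
E
```

```text
t 23.43 pos [ 0.5635 -0.2174  0.0546] lamp [18.3  0.4 54.6] F [ -2.3   1.7 -14.3] w 0.0488 ff 65.4 q [-35.1  19.7 106.9   8.5  38.6  64.4]
tray lamp origin [ 3.1  0.3 71.7] tip [58.8  0.5 49.2] edge [-41.4   0.2  89.7] phi 22.0 roll -0.0 yaw 0.2
[0.3, [-0.3, 0.04, 0.41], [-0.001, -0.0, 0.003]]
--
[0.3, [-0.07, 0.0, 0.18], [0.0, 0.052, -0.0]]
[0.3, [-0.08, -0.0, 0.17], [0.0, 0.052, -0.0]]
--
[0.3, [-0.04, 0.0, 0.11], [0.0, 0.032, 0.0]]
[0.3, [-0.04, -0.0, 0.11], [-0.0, 0.032, 0.0]]
[0.3, [-0.05, 0.0, 0.1], [-0.0, 0.032, 0.0]]
--
```

>>> step_arm --deltas '[[0.3,[-0.25,0.04,0.55],[0,0,0.003]],[0.3,[-0.07,0,0.18],[0,0.052,0]],[0.3,[-0.08,0,0.17],[0,0.052,0]],[0.3,[0,0,0],[0,0,0]]]'

```text
time: 23.92
position: [0.5639, -0.2192, 0.047]
tool_rot: [[0.891, -0.271, 0.365], [-0.25, -0.963, -0.104], [0.38, 0.001, -0.925]]
contact_force: [-0.0, 1.8, -3.7]
grip_width: 0.049
finger_force: 66.2
```

>>> step_arm --deltas '[[0.3,[-0.04,0,0.11],[0,0.032,0]],[0.3,[-0.04,0,0.11],[0,0.032,0]],[0.3,[-0.05,0,0.1],[0,0.032,0]],[0.3,[0,0,0],[0,0,0]]]'

```text
time: 24.42
position: [0.5642, -0.2192, 0.0434]
tool_rot: [[0.852, -0.271, 0.448], [-0.239, -0.963, -0.127], [0.466, 0.001, -0.885]]
contact_force: [1.4, 1.1, -4.3]
grip_width: 0.049
finger_force: 66.2
```

```bash
python3 - <<'E'
from plan import *
s=state(); trayinfo(s); print(s['ft_torque'])
E
```

```text
t 24.43 pos [ 0.5642 -0.2192  0.0434] lamp [19.5 -1.2 43.4] F [ 1.4  1.1 -4.3] w 0.049 ff 66.2 q [-38.5  17.6 118.5  30.5  20.7  40.7]
tray lamp origin [ 1.2 -1.2 57.1] tip [60.2 -1.2 46.4] edge [-46.1  -1.1  65.6] phi 10.3 roll -0.1 yaw -0.1
[0.42920751 0.50930255 0.04334264]
```

>>> step_arm --deltas '[[0.8,[0,0,0],[0,0,0]],[0.8,[0,0,0],[0,0,0]],[0.8,[0,0,0],[0,0,0]],[0.8,[0,0,-2],[0,0,0]],[0.8,[0,0,-3],[0,0,0]],[0.8,[0,0,-3],[0,0,0]],[0.8,[0,0,-2],[0,0,0]]]'

```text
time: 25.3
position: [0.5183, -0.2059, 0.1323]
tool_rot: [[0.853, -0.27, 0.447], [-0.239, -0.963, -0.126], [0.465, 0.001, -0.886]]
contact_force: [0.8, 0.2, 0.0]
grip_width: 0.0682
finger_force: 0.0
```

```bash
python3 - <<'E'
from plan import *
s=state(); d=snap('side','s8'); snap('wrist','w8')
# compare with tray rendered corner points: white-ish mask bounding quad
im=cv2.cvtColor(d['color'],cv2.COLOR_RGB2HSV); 
m=((im[...,2]>110)&(im[...,1]<90)).astype(np.uint8)
for phi in(0,5.3,10):
    o,R=lamp_tray(58,47,phi); C=np.array([[-48,83,4],[-48,-83,4],[48,-83,4],[48,83,4]])/1e3
    q=proj(d,o+C@R.T); print(phi,q.round(0).tolist())
E
```

```text
t 25.3 pos [ 0.5183 -0.2059  0.1323] lamp [-28.3  -0.8 132.3] F [0.8 0.2 0. ] w 0.0682 ff 0.0 q [-41.3   4.4 118.7  21.3  33.4  48.9]
0 [[314.0, 285.0], [352.0, 356.0], [399.0, 339.0], [357.0, 272.0]]
5.3 [[315.0, 282.0], [352.0, 353.0], [399.0, 339.0], [357.0, 272.0]]
10 [[315.0, 279.0], [354.0, 350.0], [400.0, 338.0], [357.0, 271.0]]
```

Now I'll press the near side of the driver cover with shut, vertical fingers to snap the edge under the clip.

```bash
python3 - <<'E'
from plan import *
G=dirs(LR@[0,-1.,0],np.array([0,0,-1.]))
rows([(lw(-17,0,95),G,5),(lw(-17,0,62),G,3)],claw=0)
E
```

```text
[0, [-0.17, -0.02, 0.77], [0.0, -0.097, 0.0]]
[0, [-0.1, -0.02, 0.79], [0.0, -0.097, 0.0]]
[0, [-0.02, -0.02, 0.79], [0.0, -0.097, 0.0]]
[0, [0.06, -0.02, 0.79], [0.0, -0.097, 0.0]]
[0, [0.13, -0.02, 0.78], [0.0, -0.097, 0.0]]
--
[0, [0.0, 0.0, 1.1], [-0.0, 0.0, 0.0]]
[0, [0.0, 0.0, 1.1], [-0.0, 0.0, -0.0]]
[0, [0.0, 0.0, 1.1], [-0.0, 0.0, 0.0]]
--
```

>>> step_arm --deltas '[[0,[-0.15,0,0.8],[0,-0.097,0]],[0,[-0.1,0,0.8],[0,-0.097,0]],[0,[0,0,0.8],[0,-0.097,0]],[0,[0.05,0,0.8],[0,-0.097,0]],[0,[0.15,0,0.8],[0,-0.097,0]],[0,[0,0,0],[0,0,0]]]'

```text
time: 26.15
position: [0.5301, -0.2086, 0.0897]
tool_rot: [[0.963, -0.269, -0.004], [-0.269, -0.963, 0.002], [-0.005, -0.001, -1.0]]
contact_force: [0.1, 0.1, 0.1]
grip_width: 0.0002
finger_force: 0.0
```

>>> step_arm --deltas '[[0,[0,0,1.1],[0,0,0]],[0,[0,0,1.1],[0,0,0]],[0,[0,0,1.0],[0,0,0]],[0,[0,0,0],[0,0,0]]]'

```text
time: 26.65
position: [0.5278, -0.208, 0.0589]
tool_rot: [[0.963, -0.27, -0.005], [-0.27, -0.963, 0.002], [-0.005, -0.001, -1.0]]
contact_force: [-0.2, -0.2, 0.1]
grip_width: 0.0001
finger_force: 0.0
```

```bash
python3 - <<'E'
from plan import *
s=state(); print(s['tool_rot'].round(3))
E
```

```text
t 26.65 pos [ 0.5278 -0.208   0.0589] lamp [-18.7  -0.2  58.9] F [-0.2 -0.2  0.1] w 0.0001 ff 0.0 q [-32.7  24.4  95.8  -0.1  60.1  73. ]
[[ 0.963 -0.27  -0.005]
 [-0.27  -0.963  0.002]
 [-0.005 -0.001 -1.   ]]
```

>>> step_arm --deltas '[[0,[0,0,0.3],[0,0,0]],[0,[0,0,0],[0,0,0]]]'

```text
time: 26.9
position: [0.5289, -0.2085, 0.057]
tool_rot: [[0.963, -0.27, -0.003], [-0.27, -0.963, 0.001], [-0.003, -0.0, -1.0]]
contact_force: [0.4, -0.3, -0.8]
grip_width: 0.0001
finger_force: 0.0
```

>>> step_arm --deltas '[[0,[0,0,0.3],[0,0,0]],[0,[0,0,0],[0,0,0]]]'

```text
time: 27.15
position: [0.5288, -0.2086, 0.0549]
tool_rot: [[0.963, -0.27, -0.003], [-0.27, -0.963, 0.001], [-0.003, 0.0, -1.0]]
contact_force: [-2.5, 0.9, 5.9]
grip_width: -0.0
finger_force: 3.4
```

>>> step_arm --deltas '[[0,[0,0,0.3],[0,0,0]],[0,[0,0,0],[0,0,0]]]'

```text
time: 27.4
position: [0.5289, -0.2085, 0.0512]
tool_rot: [[0.963, -0.27, -0.003], [-0.27, -0.963, 0.001], [-0.003, 0.0, -1.0]]
contact_force: [-0.0, -0.0, -0.1]
grip_width: 0.0001
finger_force: 0.0
```

>>> step_arm --deltas '[[0,[0,0,0.3],[0,0,0]],[0,[0,0,0],[0,0,0]]]'

```text
time: 27.65
position: [0.5292, -0.2087, 0.05]
tool_rot: [[0.963, -0.269, -0.002], [-0.269, -0.963, -0.0], [-0.002, 0.001, -1.0]]
contact_force: [-5.0, 2.4, 16.6]
grip_width: 0.0001
finger_force: 8.4
```

>>> step_arm --deltas '[[0,[0,0,0.15],[0,0,0]],[0,[0,0,0],[0,0,0]]]'

```text
time: 27.9
position: [0.5293, -0.2087, 0.0499]
tool_rot: [[0.963, -0.269, -0.001], [-0.269, -0.963, -0.001], [-0.001, 0.001, -1.0]]
contact_force: [-8.1, 4.2, 26.4]
grip_width: -0.0001
finger_force: 13.5
```

>>> step_arm --deltas '[[0,[0,0,-2],[0,0,0]],[0,[0,0,-4],[0,0,0]],[0,[0,0,-4],[0,0,0]],[0,[0,0,0],[0,0,0]]]'

```text
time: 28.4
position: [0.5314, -0.2099, 0.1498]
tool_rot: [[0.963, -0.27, 0.003], [-0.27, -0.963, -0.003], [0.004, 0.002, -1.0]]
contact_force: [0.0, -0.5, -0.6]
grip_width: 0.0
finger_force: 0.0
```

It became rigid at 26 N with the cover at its seated height. With no picture views left, I'll check by touching it lightly again: a sprung-up edge would make contact about 6 mm earlier.

>>> step_arm --deltas '[[0,[0,0,4.5],[0,0,0]],[0,[0,0,4.5],[0,0,0]],[0,[0,0,0],[0,0,0]]]'

```text
time: 28.78
position: [0.527, -0.2073, 0.0531]
tool_rot: [[0.963, -0.27, -0.008], [-0.27, -0.963, 0.004], [-0.009, -0.002, -1.0]]
contact_force: [-0.6, 0.3, 0.5]
grip_width: -0.0001
finger_force: 0.0
```

>>> step_arm --deltas '[[0,[0,0,0.3],[0,0,0]],[0,[0,0,0.3],[0,0,0]],[0,[0,0,0],[0,0,0]]]'

```text
time: 29.15
position: [0.5288, -0.2084, 0.0506]
tool_rot: [[0.963, -0.27, -0.003], [-0.27, -0.963, 0.001], [-0.003, -0.0, -1.0]]
contact_force: [-0.2, -0.8, 0.4]
grip_width: 0.0001
finger_force: 0.0
```

>>> step_arm --deltas '[[0,[0,0,0.2],[0,0,0]],[0,[0,0,0],[0,0,0]]]'

```text
time: 29.4
position: [0.5291, -0.2086, 0.05]
tool_rot: [[0.963, -0.27, -0.002], [-0.27, -0.963, 0.0], [-0.002, 0.0, -1.0]]
contact_force: [-3.1, 2.0, 9.5]
grip_width: 0.0001
finger_force: 4.6
```

>>> step_arm --deltas '[[0,[0,0,0.2],[0,0,0]],[0,[0,0,0],[0,0,0]]]'

```text
time: 29.65
position: [0.5292, -0.2087, 0.05]
tool_rot: [[0.963, -0.269, -0.001], [-0.269, -0.963, -0.001], [-0.001, 0.001, -1.0]]
contact_force: [-7.7, 3.7, 23.2]
grip_width: 0.0001
finger_force: 11.4
```

>>> step_arm --deltas '[[0,[0,0,-1.5],[0,0,0]],[0,[2.6,0,0],[0,0,0]],[0,[0,0,0.7],[0,0,0]],[0,[0,0,0],[0,0,0]]]'

```text
time: 30.15
position: [0.5525, -0.2146, 0.0531]
tool_rot: [[0.963, -0.27, -0.006], [-0.27, -0.963, 0.003], [-0.006, -0.001, -1.0]]
contact_force: [0.1, 0.2, 0.5]
grip_width: 0.0002
finger_force: 0.0
```

>>> step_arm --deltas '[[0,[0,0,0.2],[0,0,0]],[0,[0,0,0],[0,0,0]]]'

```text
time: 30.4
position: [0.5531, -0.2151, 0.0519]
tool_rot: [[0.963, -0.27, -0.004], [-0.27, -0.963, 0.002], [-0.004, -0.0, -1.0]]
contact_force: [-0.0, -0.1, -0.3]
grip_width: 0.0001
finger_force: 0.0
```

>>> step_arm --deltas '[[0,[0,0,0.2],[0,0,0]],[0,[0,0,0],[0,0,0]]]'

```text
time: 30.65
position: [0.5537, -0.2154, 0.0502]
tool_rot: [[0.963, -0.27, -0.003], [-0.27, -0.963, 0.001], [-0.004, -0.0, -1.0]]
contact_force: [-0.3, 0.1, -0.2]
grip_width: -0.0004
finger_force: 0.0
```

>>> step_arm --deltas '[[0,[0,0,0.2],[0,0,0]],[0,[0,0,0],[0,0,0]]]'

```text
time: 30.9
position: [0.5538, -0.2155, 0.05]
tool_rot: [[0.963, -0.27, -0.003], [-0.27, -0.963, 0.0], [-0.003, 0.0, -1.0]]
contact_force: [-4.1, 1.3, 11.5]
grip_width: 0.0004
finger_force: 5.9
```

Both touches meet the cover at the same height, so the tray is level and seated. I'll retreat and check its x/y numerically in the images.

>>> step_arm --deltas '[[0,[0,0,-3],[0,0,0]],[0,[0,0,-5],[0,0,0]],[0,[0,0,-5],[0,0,0]],[0,[-5,-2,-3],[0,0,0]],[0,[-5,-4,0],[0,0,0]],[0,[-3,-5,0],[0,0,0]],[0,[0,-6,0],[0,0,0]],[0,[0,-6,0],[0,0,0]]]'

```text
time: 31.9
position: [0.4921, 0.0412, 0.2094]
tool_rot: [[0.963, -0.271, -0.002], [-0.271, -0.963, 0.001], [-0.002, -0.0, -1.0]]
contact_force: [1.3, -0.7, -0.6]
grip_width: 0.0001
finger_force: 0.0
```

```bash
python3 - <<'E'
from plan import *
s=state()
for n,x0,x1,y0,y1 in(('top',370,462,185,270),('side',300,410,262,370)):
    d=snap(n,n+'9'); im=cv2.cvtColor(d['color'],cv2.COLOR_RGB2HSV).astype(int)
    o,R=lamp_tray(58,47,0); C=np.array([[-48,-83,4],[-48,83,4],[48,83,4],[48,-83,4]])/1e3
    q=proj(d,o+C@R.T)
    g=np.zeros(im.shape[:2],np.uint8); cv2.fillPoly(g,[proj(d,np.array([lw(-56,-86,51),lw(-56,86,51),lw(58,86,51),lw(58,-86,51)])).astype(np.int32)],1)
    v=im[...,2]; thr=cv2.threshold(v[g>0].astype(np.uint8),0,255,cv2.THRESH_OTSU)[0]
    m=((v>thr)&(g>0)).astype(np.uint8)
    m=cv2.morphologyEx(m,cv2.MORPH_OPEN,np.ones((3,3)));k,l,st,_=cv2.connectedComponentsWithStats(m)
    cs=np.vstack([c for c in cv2.findContours(m,cv2.RETR_EXTERNAL,cv2.CHAIN_APPROX_NONE)[0] if cv2.contourArea(c)>30])
    r=cv2.minAreaRect(cs); b=np.array([LR.T@(onz(d,*p,.051)-LP)*1e3 for p in cv2.boxPoints(r)])
    print(n,thr,m.sum()/g.sum(),b.round(1).tolist())
    pts=np.array([LR.T@(onz(d,*p[0],.051)-LP)*1e3 for p in cs]); print(np.percentile(pts,[2,98],axis=0).round(1).tolist())
E
```

```text
t 31.9 pos [0.4921 0.0412 0.2094] lamp [-120.3  230.1  209.4] F [ 1.3 -0.7 -0.6] w 0.0001 ff 0.0 q [-8.2  8.8 94.6  0.  76.7 97.5]
top 148.0 0.6715491559086395 [[-50.7, 83.0, 51.0], [48.2, 80.9, 51.0], [47.2, -87.2, 51.0], [-51.1, -83.0, 51.0]]
[[-50.5, -83.3, 51.0], [46.9, 81.1, 51.0]]
side 124.0 0.6150224695056709 [[-50.8, 81.6, 51.0], [57.9, 104.8, 51.0], [45.0, -78.1, 51.0], [-49.9, -91.5, 51.0]]
[[-50.0, -78.3, 51.0], [46.7, 82.6, 51.0]]
```

```bash
python3 -c "
from cell import bot
print(bot.job_done())"
```

```text
the job is handed in; nothing more can be done
None
```

The job is handed in: the guard was swung open past its stop angle and left there, and the tray lies flat with its tongues under the lugs and its near edge pressed under the clip. Touch checks at two points on the tray and its position in the final images agree; I got no pass/fail result back.

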